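# Clear the tool cup and stand the solder pump in it

## Robot

A 7-joint arm with a two-finger parallel gripper is mounted at the origin on the work surface. World frame = base frame: x ahead of the robot, y to its left, z up, the work surface at z = 0. Lengths are in m, angles in rad, forces in N, time in s.
With the tool pointing down it reaches from about 0.4 to 0.85 m from the base axis. Payload 10.4 kg.
Tool frame: the origin (TCP) lies between the finger pads; the fingertips stand manip.tip_extent ahead of it and the grasp point (between the pads) lies 6 mm ahead of it (manip.tip_extent is the distance from the TCP to the fingertips, in m); z points along the fingers, y is the line along which they close (so a half turn about z gives the same grasp; the last joint's range is limited). The gripper opens to 85 mm and grips with 20 to 120 N. Pads are 22 mm wide; open, the fingers measure 114 mm over their backs; the gripper's body (76 mm by 85 mm) begins 54 mm behind the grasp point. The pads swing forward as they close: fully open they stand 13 mm farther back than shut.
Start: joints at [-1.279, 0.332, -0.065, 1.46, 0.022, 1.35, -0.088], TCP at [0.194, 0.594, 0.256] pointing down, gripper open.
Joint ranges: [-2.6, 2.6], [-0.5, 2.12], [-1.47, 1.34], [0.16, 2.42], [-1.27, 4.41], [0.06, 2.06], [-2.6, 2.6]. Speed limits (rad/s): [2.22, 2.22, 2.79, 2.79, 3.14, 3.14, 3.14].

## Interface

Orientations are given as a unit quaternion [x, y, z, w].
In Python, from workcell import get_obs, optics, workorder, manip gives the robot as it stands.
- The arm moves only by the tool jog_arm, never from a script. Its argument "increments" is a list of rows, each a list of 7 numbers: the shift along the tool's x, y, z in m, then the turn, a rotation vector about the tool's x, y, z in rad, then the opening, from -1 (shut) to 1 (fully open). A call has 1 to 5 rows; each row is the pose to reach, as a shift and turn from the pose commanded when the call began, along the tool's axes at that moment; what a row does not reach only later rows make up. A row lasts 1/12 s, in which the tool goes at most 41.7 mm and 7.16 degrees, less where a joint would pass 70% of its speed; a pose out of reach is approached as far as the arm can. A call with a gripper value outside its range is refused whole. The fingers move at their own pace and stop on an object; "grip_force" is the grip in N (left out, the last holds). Time passes only in rows, so rows that repeat a pose let the fingers close. It gives the time, the measured TCP pose, the force, the opening and the grip force at its end, in the units of the state.
- get_obs(): the state, without advancing time (a new reading comes with each control period).
- optics.camera(name): name is "side" or "top" or "wrist"; returns a dict with "color" (480x640x3 uint8, red, green, blue), "depth" (480x640 float32, m along the optical axis (not along the pixel's ray), 0 where there is no reading), "K" (3x3 intrinsics, pixels), "R" (3x3) and "t" (3): a world point X has camera coordinates R X + t. Camera axes: x right, y down, z forward; pixel columns grow to the right and rows downward; lengths in m; the calibration is good to about 2 mm. A picture is of the moment at which its call begins.
- workorder.hand_in(): hands the job in; it is judged then, once.
The state is a dict: "clock": time; "joint_pos": joint angles; "joint_velocities": joint speeds; "tau": joint torques, N m; "position": TCP position; "ee_rot": TCP orientation; "ft_force": force on the tool from outside, world axes, zero at the start; "torque": the same for the moment, N m; "grip_width": opening from 0.0 (shut) to 1.0 (fully open); "grasp_force": force on a finger pad.
Only numpy, scipy, OpenCV 4.12 (cv2) and the standard library are available. Lean on these libraries where they do the work, as an engineer would, in place of code of your own. Each camera call takes 0.05 s, during which the arm holds its last target. There are 200 camera calls.

## Task

Put the soldering things away: first take the tall capped tube out of the narrow tool cup and stand it, cap up, in the free middle hole of the wooden rack. Then lay the solder pump from the table in the sloping rest, nozzle down against the stop, and let go of it; take it again and stand it upright in the emptied cup, nozzle down on the bottom. Leave the other things on the table and in the rack where they are.

Things in the scene. Friction and masses are not known exactly. Their poses are not given: they have to be found in the camera images.
- pump: solder pump, a rod 190 mm long, 70 g. Origin: under the rod's middle as it lies; its axis is parallel to body x, 11 mm above the origin. White tapered nozzle x -95 (8 mm thick) to -65 mm (17 thick); octagonal aluminium barrel 22 mm across flats, 24 corners, -65 to +50; round black plunger cap 18 mm thick, +50 to +95. Starts lying on a flat, upright flats left and right, cap towards the robot
- pump_tip (a point): centre of the nozzle's end face, on the rod's axis (body x = -95 mm). The pump's centre of mass is about 5 mm from its middle, towards the nozzle
- pump_top (a point): centre of the plunger cap's end face, on the rod's axis (body x = +95 mm)
- rest: fixed steel rest: open 90-degree V trough rising at 45 degrees towards the body's -x (the robot), on a base plate 120 x 70 x 8 mm. Origin: centre of the plate's underside. Trough 100 mm long from its stop plate to its open upper end, 40 mm wide; the pump lies with two flats on its walls, which end about level with the pump's axis
- rest_stop (a point): where the nozzle tip touches the stop plate: lower end of the line of a resting pump's axis, 30 mm along the rest's +x, 40 mm above the table. From here the line rises at 45 degrees towards the rest's -x
- rest_upper (a point): the point of that axis line at the trough's upper end, 100 mm from rest_stop, 111 mm above the table. The resting pump's cap end sticks out 90 mm beyond it, with free space beside and below
- cup: narrow round steel tool cup, fixed to the table; outer diameter 42 mm, wall 6 mm, inner diameter 30 mm, inner floor 8 mm and rim 83 mm above the table, foot flange 68 mm across and 6 mm high. Origin: centre of its underside. It and the rack may stand in each other's place
- cup_in (a point): centre of the cup's inner floor
- cup_rim (a point): centre of the cup's mouth, level with its rim (75 mm above the inner floor)
- tube: tall round capped tube, diameter 16 mm, 130 mm long, 35 g, white plastic, the top 18 mm a grey cap of the same diameter. Origin: centre of its flat bottom; z along the tube to the cap. It starts standing upright on the floor of the cup, so 55 mm of it stand above the rim
- tube_top (a point): centre of the tall tube's cap end, 130 mm from its bottom
- rack: wooden rack block, fixed, 50 (x) x 150 (y) x 55 mm high. Origin: centre of its underside. Three holes in a row along y, 45 mm apart, 20 mm wide and 45 mm deep (hole floor 10 mm above the table); the two outer ones hold short tubes, the middle one is free
- rack_hole1 (a point): mouth of the free middle hole, on the rack's top face, 55 mm above the table
- stub_a: short capped tube, diameter 16 mm, 85 mm long, standing in one outer hole of the rack (its top 95 mm above the table). Origin: centre of its bottom
- stub_b: short capped tube like stub_a, in the other outer hole
- spool: bystander: white solder spool, 54 mm across, 40 mm high. Origin: centre of its underside
- wool_tin: bystander: steel tin of brass wool, 68 mm across, about 52 mm high. Origin: centre of its underside
- jar: bystander: glass jar, 68 mm across, 95 mm high. Origin: centre of its underside
- flux_tin: bystander: small flat tin, 44 mm across, 22 mm high. Origin: centre of its underside
- driver: bystander: screwdriver lying on the table, 150 mm long. Origin: under its middle, x along the blade
Mind the look-alikes: they are no part of the job. Leave any orange or red look-alike of the tube alone.

How it is judged:
By the outcome, as a careful person would: the job done as asked, in the order asked, and still so for the second after the job is handed in, with the robot touching nothing.
It also fails if it takes over 72 s, if anything falls off the work surface, if the arm or the gripper's body presses on something with over 40 N, if the wrist force passes 120 N, or if a joint passes its speed limit or range.

## Working session

There is one attempt and no reset: what is moved stays moved. The work goes in short steps, Python scripts to look and compute and a tool call to move; the robot and the scene stay as the last step left them, time stands still between calls to the robot, and variables do not carry over. Pictures are saved under pics/ and viewed, at most 12 in all, crops included, and the job is handed in when it is done.

Besides the shell and the picture viewer there is one more tool, called after "Emit:" as name(argument=value, ...), one argument or row to a line, values as JSON. jog_arm: Moves the arm, as the interface text tells. Its arguments: {"type":"object","properties":{"increments":{"type":"array"},"grip_force":{"type":"number"}},"required":["increments"]}

```bash
ls; mkdir -p pics
python3 - <<'E'
from workcell import get_obs, optics, workorder, manip
import cv2, numpy as np
print(manip.tip_extent); o=get_obs(); print(o)
a=[]
for n in ("top","side"):
    c=optics.camera(n); np.savez("cam_%s.npz"%n,**c); print(n,c["K"],c["R"],c["t"])
    cv2.imwrite(f"pics/{n}0.png",c["color"][:,:,::-1])
E
```

```text
pics
0.025
{'clock': 0.0, 'joint_pos': array([-1.27859088,  0.33285598, -0.06468174,  1.4609415 ,  0.02158862,
        1.34989796, -0.08851203]), 'joint_velocities': array([ 0.00013004,  0.00176428, -0.00061538, -0.00096876, -0.0006386 ,
       -0.00182436,  0.00094604]), 'tau': array([ 1.22730626e-04, -6.25445938e+01,  4.96173289e-02, -3.91601694e+01,
        1.63108937e-02,  9.90971457e-03,  4.06524077e-05]), 'position': array([0.193425  , 0.59395895, 0.2555257 ]), 'ee_rot': array([ 1.56758868e-01,  9.87636655e-01, -6.99355174e-04, -8.02828617e-05]), 'ft_force': array([ 0.39298125,  0.78891028, -0.41030757]), 'torque': array([ 0.00318622, -0.01972592,  0.0148323 ]), 'grasp_force': 0.0, 'grip_width': 0.9979988972177131}
top [[617.10581507   0.         317.02558448]
 [  0.         617.10581507 237.92879968]
 [  0.           0.           1.        ]] [[-0.01527412 -0.9998796  -0.00273509]
 [-0.99532701  0.01546531 -0.09531512]
 [ 0.09534595  0.00126646 -0.99544339]] [0.04496197 0.59725393 1.29745358]
side [[516.07855655   0.         317.31912172]
 [  0.         516.07855655 238.80008095]
 [  0.           0.           1.        ]] [[-0.87227431 -0.48899087 -0.00504543]
 [-0.32385175  0.58536419 -0.74328246]
 [ 0.36641175 -0.64671222 -0.66895869]] [0.54004542 0.23947191 0.9143766 ]
```

View pics/top0.png

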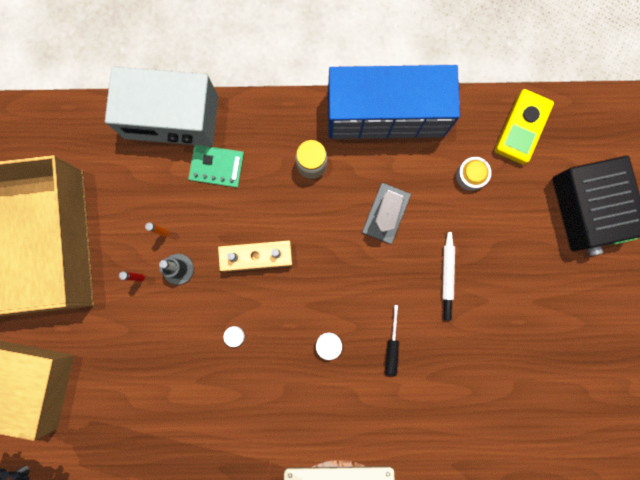

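View pics/side0.png

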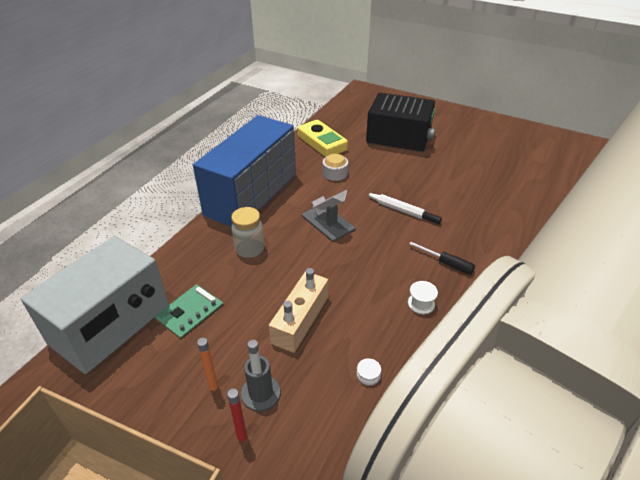

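The top view shows the candidates for the tall tube:
- (170,266): grey cap on a white tube standing in the dark cup at (177,270). This fits the description.
- (158,230): orange look-alike.
- (130,276): red look-alike.
- (232,257) and (276,253): the stubs in the rack, with the free hole at (254,255).

The pump lies from its nozzle at (450,234) to its cap at (447,319). The driver at (393,340) is not it. The rest is at (387,213). In the side view the tube is at (253,350), the rest at (328,210) and the pump at (405,208).

```bash
cat > h.py <<'E'
import numpy as np, cv2
from scipy.spatial.transform import Rotation as R
def load(n): return dict(np.load(f"cam_{n}.npz"))
def cloud(c):
    v,u=np.mgrid[:480,:640]; d=c["depth"]
    p=np.stack([(u-c["K"][0,2])/c["K"][0,0]*d,(v-c["K"][1,2])/c["K"][1,1]*d,d],-1)
    P=(p-c["t"])@c["R"]; P[d==0]=np.nan; return P
def ray(c,px):
    d=np.linalg.solve(c["K"],[px[0],px[1],1.])@c["R"]; return -c["R"].T@c["t"], d/np.linalg.norm(d)
def plane(c,px,z):
    o,d=ray(c,px); return o+d*(z-o[2])/d[2]
def tri(c1,p1,c2,p2):
    o1,d1=ray(c1,p1);o2,d2=ray(c2,p2)
    s=np.linalg.lstsq(np.c_[d1,-d2],o2-o1,rcond=None)[0]
    a=o1+d1*s[0];b=o2+d2*s[1]; return (a+b)/2,np.linalg.norm(a-b)
def proj(c,X):
    p=c["K"]@(c["R"]@X+c["t"]); return p[:2]/p[2]
E
python3 - <<'E'
from h import *
np.set_printoptions(precision=4,suppress=True)
T,S=load("top"),load("side"); PT,PS=cloud(T),cloud(S)
def near(P,xy,r,z0,z1):
    q=P.reshape(-1,3); m=(np.hypot(q[:,0]-xy[0],q[:,1]-xy[1])<r)&(q[:,2]>z0)&(q[:,2]<z1); return q[m]
for n,px,z in [("tube",(166,264),.138),("orange",(150,227),.1),("red",(125,276),.1),("cup",(177,268),.083),("hole",(254,255),.055),("stubL",(232,257),.095),("stubR",(276,253),.095),("spool",(329,347),.04),("jar",(312,155),.09)]:
    xy=plane(T,px,z)[:2]
    for nm,P in (("T",PT),("S",PS)):
        q=near(P,xy,.03,.02,.3); zt=np.percentile(q[:,2],98) if len(q) else 0
        t=q[q[:,2]>zt-.006]; print(n,nm,xy,"ztop",zt,len(t),(t.min(0)+t.max(0))/2 if len(t) else "", np.ptp(t,0) if len(t) else "")
for nm,c,P in (("T",T,PT),("S",S,PS)):
    cu=plane(T,(177,268),.083)[:2]; q=near(P,cu,.035,.078,.088); print("rim",nm,len(q),(q.min(0)+q.max(0))/2,np.ptp(q,0))
    rk=plane(T,(254,255),.055)[:2]; q=near(P,rk,.09,.050,.060); r=cv2.minAreaRect(q[:,:2].astype(np.float32)); print("rack",nm,np.median(q[:,2]),r)
    pm=plane(T,(448,277),.011)[:2]; q=near(P,pm,.12,.008,.04); 
    q=q[np.abs(q[:,1]-pm[1])<.03]; r=cv2.minAreaRect(q[:,:2].astype(np.float32)); print("pump",nm,np.percentile(q[:,2],[50,95]),r)
    rs=plane(T,(387,214),.05)[:2]; q=near(P,rs,.085,.004,.014); r=cv2.minAreaRect(q[:,:2].astype(np.float32)); print("plate",nm,np.median(q[:,2]),r)
    q=near(P,rs,.085,.02,.2); r=cv2.minAreaRect(q[:,:2].astype(np.float32)); print("trough",nm,np.percentile(q[:,2],[1,50,99]),r)
big=[cv2.resize(T["color"][y:y+75,x:x+100],(400,300),interpolation=2) for x,y in ((120,215),(360,175),(210,215),(400,230))]
cv2.imwrite("pics/crop1.png",np.vstack([np.hstack(big[:2]),np.hstack(big[2:])])[:,:,::-1])
E
```

```text
tube T [0.5406 0.333 ] ztop 0.13958785521023048 52 [0.5417 0.3375 0.1399] [0.0139 0.0158 0.0105]
tube S [0.5406 0.333 ] ztop 0.13738037510928158 81 [0.5426 0.3415 0.135 ] [0.0151 0.0161 0.0069]
orange T [0.6187 0.3756] ztop 0.13473368616266196 34 [0.618  0.3681 0.1325] [0.0147 0.014  0.0074]
orange S [0.6187 0.3756] ztop 0.1299915912610023 77 [0.6185 0.3728 0.1282] [0.0156 0.0152 0.0083]
red T [0.5197 0.4251] ztop 0.133619668733355 47 [0.5215 0.4191 0.1316] [0.0139 0.0177 0.007 ]
red S [0.5197 0.4251] ztop 0.13036930549818532 101 [0.5211 0.4232 0.1279] [0.0153 0.0154 0.0063]
cup T [0.5351 0.3239] ztop 0.13968777973232 52 [0.5417 0.3375 0.1399] [0.0139 0.0158 0.0105]
cup S [0.5351 0.3239] ztop 0.13754644397487592 81 [0.5426 0.3415 0.135 ] [0.0151 0.0161 0.0069]
hole T [0.5614 0.1687] ztop 0.060810097954015555 314 [0.5612 0.1685 0.0584] [0.0503 0.0589 0.0071]
hole S [0.5614 0.1687] ztop 0.05655459262590256 431 [0.5623 0.1682 0.0541] [0.0525 0.0576 0.007 ]
stubL T [0.5552 0.2093] ztop 0.0972086065307281 44 [0.5584 0.211  0.0959] [0.0144 0.0123 0.008 ]
stubL S [0.5552 0.2093] ztop 0.0941
[... 1145 characters left out ...]
492270827293396, -0.11576736718416214), (0.04024401307106018, 0.09428419917821884), 67.56385040283203)
rim S 192 [0.5389 0.3403 0.0829] [0.0412 0.0361 0.0098]
rack S 0.05374303100418344 ((0.5624942779541016, 0.1703685224056244), (0.05170483514666557, 0.15246227383613586), 4.107912063598633)
pump S [0.0165 0.022 ] ((0.5149382948875427, -0.24098466336727142), (0.022275151684880257, 0.1910967081785202), 85.70341491699219)
plate S 0.0066895282469042125 ((0.6539632678031921, -0.11429101973772049), (0.07169274240732193, 0.12129178643226624), 66.44430541992188)
trough S [0.0219 0.0533 0.1084] ((0.6503376960754395, -0.11171898245811462), (0.04106912016868591, 0.09485314041376114), 67.97978973388672)
```

View pics/crop1.png

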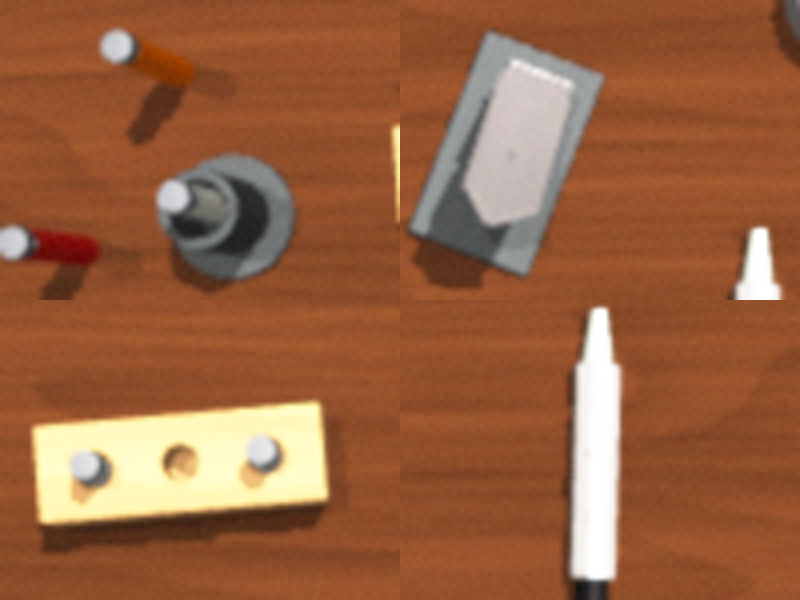

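The crop shows the grey-capped white tube standing in the steel cup. The orange and red look-alikes stand apart and the middle hole is free, so the choice holds. The heights agree with the text: tube top 0.138, rim 0.083, rack 0.055, trough top 0.11.

```bash
cat >> h.py <<'E'
def down(ydeg):  # tool pointing down, tool y at world azimuth ydeg
    a=np.deg2rad(ydeg); y=np.array([np.cos(a),np.sin(a),0]); z=np.array([0,0,-1.]); return R.from_matrix(np.c_[np.cross(y,z),y,z])
def steps(wps,start=None,dp=3,dr=3):
    """print rounded jogs from the measured pose through (pos,Rot,label)"""
    from workcell import get_obs
    o=get_obs(); p,q=(o["position"],R.from_quat(o["ee_rot"])) if start is None else start
    print("t",round(o["clock"],2),"at",p.round(4),"f",o["ft_force"].round(1),"w",round(o["grip_width"],3))
    for P,Q,l in wps:
        s=np.round(q.inv().apply(np.asarray(P)-p),dp); r=np.round((q.inv()*Q).as_rotvec(),dr)
        n=int(max(np.ceil(np.linalg.norm(s)/.0417),np.ceil(np.degrees(np.linalg.norm(r))/7.16)))
        print(l,s.tolist(),r.tolist(),"rows",n); p=p+q.apply(s); q=q*R.from_rotvec(r)
    return p,q
def slerp(Q0,Q1,f): return Q0*R.from_rotvec((Q0.inv()*Q1).as_rotvec()*f)
E
python3 - <<'E'
from h import *
from workcell import get_obs
o=get_obs();p0=o["position"];Q0=R.from_quat(o["ee_rot"]);P1=np.array([.542,.339,.25]);Q1=down(-30)
steps([(p0+(P1-p0)*f,slerp(Q0,Q1,f),"a%.2f"%f) for f in(.34,.67,1)])
E
```

```text
t 0.1 at [0.1934 0.594  0.2556] f [-0.7 -0.6  0.1] w 0.996
a0.34 [-0.14, -0.046, 0.002] [-0.0, 0.0, 0.605] rows 5
a0.67 [-0.136, 0.04, 0.002] [-0.0, 0.001, 0.587] rows 5
a1.00 [-0.091, 0.11, 0.002] [-0.001, 0.0, 0.588] rows 5
```

Emit:
jog_arm(
  increments=[
    [-0.14,-0.046,0.002,0,0,0.605,0.2],
    [-0.14,-0.046,0.002,0,0,0.605,0.2],
    [-0.14,-0.046,0.002,0,0,0.605,0.2],
    [-0.14,-0.046,0.002,0,0,0.605,0.2],
    [-0.14,-0.046,0.002,0,0,0.605,0.2],
  ],
  grip_force=30,
)

```text
clock: 0.52
position: [0.3186, 0.5026, 0.2542]
ee_rot: [0.451, 0.893, -0.0, 0.001]
ft_force: [0.4, -1.0, -0.2]
grip_width: 0.6
grasp_force: 0.0
```

Emit:
jog_arm(
  increments=[
    [-0.136,0.04,0.002,0,0,0.587,0.2],
    [-0.136,0.04,0.002,0,0,0.587,0.2],
    [-0.136,0.04,0.002,0,0,0.587,0.2],
    [-0.136,0.04,0.002,0,0,0.587,0.2],
    [-0.136,0.04,0.002,0,0,0.587,0.2],
  ],
)

```text
clock: 0.93
position: [0.4313, 0.4185, 0.252]
ee_rot: [0.69, 0.724, -0.0, 0.001]
ft_force: [-0.2, -0.3, -0.1]
grip_width: 0.601
grasp_force: 0.0
```

Emit:
jog_arm(
  increments=[
    [-0.091,0.11,0.002,0,0,0.588,0.2],
    [-0.091,0.11,0.002,0,0,0.588,0.2],
    [-0.091,0.11,0.002,0,0,0.588,0.2],
    [-0.091,0.11,0.002,0,0,0.588,0.2],
    [-0.091,0.11,0.002,0,0,0.588,0.2],
  ],
)

```text
clock: 1.35
position: [0.5462, 0.3341, 0.2498]
ee_rot: [0.87, 0.494, -0.0, 0.002]
ft_force: [0.7, 0.7, -0.5]
grip_width: 0.595
grasp_force: 0.0
```

```bash
cat >> h.py <<'E'
def near(P,xy,r,z0,z1):
    q=P.reshape(-1,3); m=(np.hypot(q[:,0]-xy[0],q[:,1]-xy[1])<r)&(q[:,2]>z0)&(q[:,2]<z1); return q[m]
def shoot(n,f=None):
    from workcell import optics
    c=optics.camera(n); np.savez(f"cam_{n}.npz",**c)
    if f: cv2.imwrite(f"pics/{f}.png",c["color"][:,:,::-1])
    return c
E
python3 - <<'E'
from h import *
np.set_printoptions(precision=4,suppress=True)
c=shoot("wrist","w1"); P=cloud(c); print(c["K"][0,0],-c["R"].T@c["t"],c["R"])
for n,xy,r,z0,z1 in [("tube",(.542,.339),.02,.125,.15),("rim",(.539,.339),.03,.078,.088)]:
    q=near(P,xy,r,z0,z1); print(n,len(q),(q.min(0)+q.max(0))/2 if len(q) else 0,np.ptp(q,0) if len(q) else 0)
p=np.array([.542,.339,.12]); steps([(p,down(-30),"down")])
E
```

```text
389.0796083117538 [0.5826 0.3962 0.3671] [[ 0.8586 -0.5126  0.0027]
 [-0.4919 -0.8225  0.2856]
 [-0.1442 -0.2465 -0.9583]]
tube 588 [0.5422 0.3409 0.1323] [0.0157 0.0161 0.0145]
rim 1030 [0.5388 0.3426 0.0828] [0.041  0.0409 0.0096]
t 1.4 at [0.5442 0.3366 0.2497] f [0.2 0.3 0.5] w 0.602
down [0.001, -0.003, 0.13] [0.001, 0.002, -0.017] rows 4
```

View pics/w1.png

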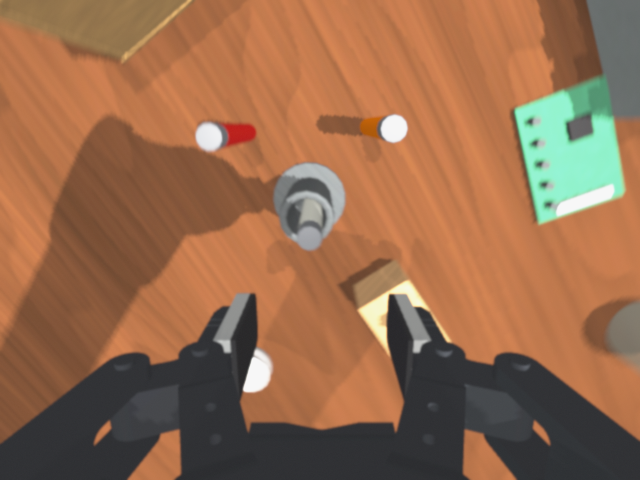

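The wrist view shows the fingers on either side, with the capped tube in the cup at (308,235) between and ahead of them. Its measured top is (0.542, 0.340). The arm settles with some lag, so I go down now and check.

Emit:
jog_arm(
  increments=[
    [0.001,0,0.04,0,0,0,0.2],
    [0.001,0,0.08,0,0,0,0.2],
    [0.001,0,0.11,0,0,0,0.2],
    [0.001,0,0.126,0,0,0,0.2],
    [0.001,0,0.126,0,0,0,0.2],
  ],
)

```text
clock: 1.82
position: [0.5398, 0.3399, 0.1196]
ee_rot: [0.865, 0.501, -0.004, 0.0]
ft_force: [0.2, -0.0, -0.4]
grip_width: 0.602
grasp_force: 0.0
```

Emit:
jog_arm(
  increments=[
    [0,0,0,0,0,0,0.2],
    [0,0,0,0,0,0,0.2],
    [0,0,0,0,0,0,0.2],
  ],
)

```text
clock: 2.07
position: [0.5435, 0.3411, 0.1264]
ee_rot: [0.866, 0.5, 0.002, -0.0]
ft_force: [0.1, -0.2, -0.3]
grip_width: 0.605
grasp_force: 0.0
```

Run:
```python
from h import *
steps([(np.array([.5422,.340,.124]),down(-30),"c")],dp=4)
```

```text
t 2.07 at [0.5435 0.3411 0.1264] f [ 0.1 -0.2 -0.3] w 0.605
c [-0.0016, -0.0006, 0.0023] [0.001, -0.003, 0.0] rows 1
```

Emit:
jog_arm(
  increments=[
    [0,0,0,0,0,0,-1],
    [0,0,0,0,0,0,-1],
    [0,0,0,0,0,0,-1],
    [0,0,0,0,0,0,-1],
    [0,0,0,0,0,0,-1],
  ],
  grip_force=40,
)

```text
clock: 2.48
position: [0.543, 0.3407, 0.1251]
ee_rot: [0.866, 0.5, 0.001, -0.0]
ft_force: [-0.9, 0.1, 6.5]
grip_width: 0.174
grasp_force: 39.0
```

Emit:
jog_arm(
  increments=[
    [0,0,0,0,0,0,-1],
    [0,0,0,0,0,0,-1],
    [0,0,-0.015,0,0,0,-1],
    [0,0,-0.04,0,0,0,-1],
    [0,0,-0.065,0,0,0,-1],
  ],
)

```text
clock: 2.9
position: [0.5421, 0.3399, 0.1891]
ee_rot: [0.866, 0.5, -0.001, 0.0]
ft_force: [1.4, 0.4, 0.3]
grip_width: 0.178
grasp_force: 39.0
```

Emit:
jog_arm(
  increments=[
    [0,0,-0.025,0,0,0,-1],
    [0,0,-0.045,0,0,0,-1],
    [0,0,-0.045,0,0,0,-1],
  ],
)

```text
clock: 3.15
position: [0.5443, 0.341, 0.239]
ee_rot: [0.866, 0.5, 0.003, -0.0]
ft_force: [0.6, 1.2, -0.1]
grip_width: 0.176
grasp_force: 39.1
```

Run:
```python
from h import *
np.set_printoptions(precision=4,suppress=True)
p,q=steps([(np.array([.562,.1685,.24]),down(-30),"c")])
from workcell import get_obs
c=shoot("side","s1"); P=cloud(c); xy=get_obs()["position"][:2]
for z in (.11,.14,.17,.2,.23):
    s=near(P,xy,.02,z-.006,z+.006); print(z,len(s),s.mean(0) if len(s) else 0)
cv2.imwrite("pics/s1.png",cv2.resize(c["color"][180:440,150:410,::-1],(520,520)))
```

```text
t 3.15 at [0.5443 0.341  0.239 ] f [ 0.6  1.2 -0.1] w 0.176
c [-0.14, 0.102, -0.002] [0.002, -0.006, -0.001] rows 5
0.11 0 0
0.14 50 [0.5408 0.3462 0.1395]
0.17 52 [0.5404 0.3459 0.1701]
0.2 47 [0.5405 0.3461 0.1988]
0.23 69 [0.5412 0.3506 0.2298]
```

View pics/s1.png

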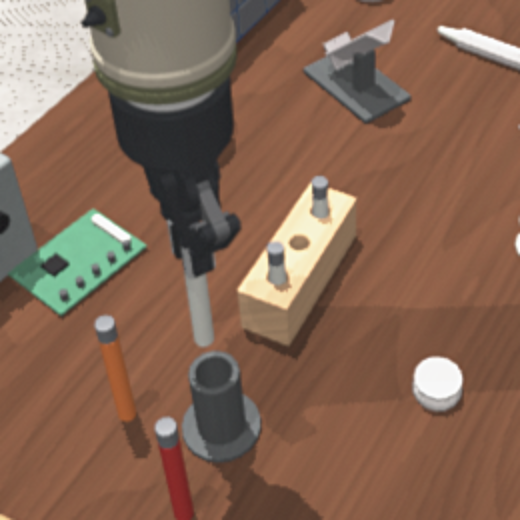

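The crop shows the tube lifted clear of the cup, hanging upright at (200,320) in the crop, with the rack and its free hole at (298,242). Next I move over the hole.

Emit:
jog_arm(
  increments=[
    [-0.03,0.022,0,0,0,0,-1],
    [-0.062,0.046,0,0,0,0,-1],
    [-0.094,0.07,0,0,0,0,-1],
    [-0.122,0.09,0,0,0,0,-1],
    [-0.138,0.102,0,0,0,0,-1],
  ],
)

```text
clock: 3.62
position: [0.562, 0.1646, 0.2333]
ee_rot: [0.867, 0.498, -0.001, 0.001]
ft_force: [0.4, -0.9, 0.2]
grip_width: 0.176
grasp_force: 39.1
```

Emit:
jog_arm(
  increments=[
    [0,0,0,0,0,0,-1],
    [0,0,0,0,0,0,-1],
    [0,0,0,0,0,0,-1],
    [0,0,0,0,0,0,-1],
    [0,0,0,0,0,0,-1],
  ],
)

```text
clock: 4.03
position: [0.5616, 0.1712, 0.2338]
ee_rot: [0.866, 0.501, -0.0, -0.0]
ft_force: [0.2, 0.5, -0.3]
grip_width: 0.176
grasp_force: 39.1
```

Run:
```python
from h import *
np.set_printoptions(precision=4,suppress=True)
steps([(np.array([.562,.1695,.126]),down(-30),"c")],dp=4)
for n in ("wrist","side"):
    c=shoot(n,"w2" if n=="wrist" else None); P=cloud(c); 
    for nm,xy,r,z0,z1 in [("stubL",(.5585,.2135),.016,.088,.1),("stubR",(.565,.125),.016,.088,.1),("rack",(.562,.169),.1,.051,.059),("tubelow",(.562,.1695),.02,.125,.15),("tubemid",(.562,.1695),.02,.15,.19)]:
        q=near(P,xy,r,z0,z1)
        if len(q)>10: print(n,nm,len(q),(q.min(0)+q.max(0))/2,np.ptp(q,0),q.mean(0), cv2.minAreaRect(q[:,:2].astype(np.float32)) if nm=="rack" else "")
```

```text
t 4.03 at [0.5616 0.1712 0.2338] f [ 0.2  0.5 -0.3] w 0.176
c [-0.0012, 0.0013, 0.1078] [-0.001, 0.0, 0.002] rows 3
wrist stubL 464 [0.559  0.2142 0.0925] [0.0158 0.0156 0.0086] [0.5593 0.2143 0.0946] 
wrist stubR 368 [0.5653 0.1247 0.0921] [0.0154 0.0161 0.0082] [0.566  0.126  0.0942] 
wrist rack 8730 [0.5618 0.1697 0.055 ] [0.0604 0.1518 0.0078] [0.5645 0.1815 0.0549] ((0.5618074536323547, 0.16913312673568726), (0.05034327134490013, 0.15024913847446442), 4.0063157081604)
wrist tubelow 325 [0.5617 0.1734 0.1375] [0.0144 0.0124 0.0249] [0.5639 0.1767 0.1383] 
wrist tubemid 812 [0.5618 0.1732 0.17  ] [0.0146 0.0132 0.0399] [0.564  0.1767 0.1721] 
side stubL 60 [0.5591 0.2148 0.0923] [0.0163 0.0159 0.0075] [0.5582 0.2156 0.0929] 
side stubR 54 [0.5652 0.1255 0.0926] [0.0158 0.0162 0.0083] [0.5646 0.1264 0.093 ] 
side rack 1289 [0.562  0.1689 0.0549] [0.0606 0.1545 0.0077] [0.5592 0.1766 0.0538] ((0.5619261264801025, 0.16924141347408295), (0.0514262430369854, 0.15375268459320068), 3.934560775756836)
side tubelow 90 [0.5607 0.1746 0.1376] [0.0144 0.0133 0.0246] [0.5586 0.1763 0.1377] 
side tubemid 152 [0.5611 0.1733 0.17  ] [0.0167 0.014  0.0392] [0.5584 0.1759 0.1703]
```

View pics/w2.png

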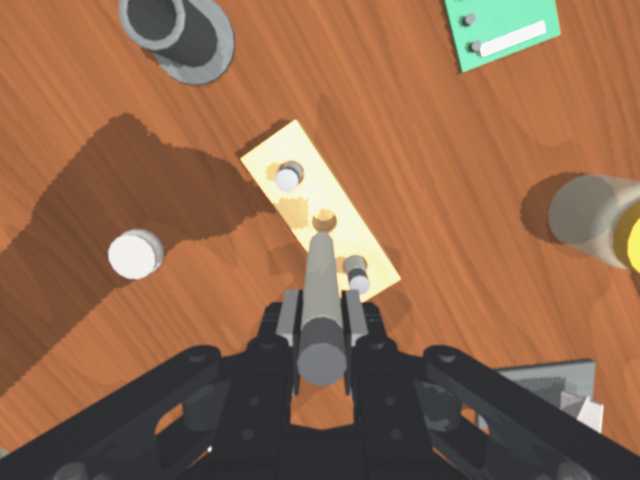

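The wrist view shows the hole at (323,220) just beyond the hanging tube, between the stubs at (288,178) and (358,283). The measured hole centre is (0.562, 0.1695). I let the arm settle, then correct.

Emit:
jog_arm(
  increments=[
    [0,0,0.04,0,0,0,-1],
    [0,0,0.055,0,0,0,-1],
    [0,0,0.055,0,0,0,-1],
    [0,0,0.055,0,0,0,-1],
    [0,0,0.055,0,0,0,-1],
  ],
)

```text
clock: 4.55
position: [0.5627, 0.1702, 0.1807]
ee_rot: [0.866, 0.5, 0.001, 0.0]
ft_force: [0.5, -0.5, -0.7]
grip_width: 0.174
grasp_force: 39.1
```

Emit:
jog_arm(
  increments=[
    [0,0,0,0,0,0,-1],
    [0,0,0,0,0,0,-1],
    [0,0,0,0,0,0,-1],
    [0,0,0,0,0,0,-1],
  ],
)

```text
clock: 4.88
position: [0.5622, 0.1699, 0.1799]
ee_rot: [0.866, 0.5, 0.0, -0.0]
ft_force: [0.4, -0.1, -1.1]
grip_width: 0.175
grasp_force: 39.1
```

Run:
```python
from h import *
np.set_printoptions(precision=4,suppress=True)
steps([(np.array([.562,.1694,.126]),down(-30),"c")],dp=4)
for n in ("side","wrist","side"):
    c=shoot(n); P=cloud(c)
    for nm,xy,z0,z1 in [("tube",(.562,.1695),.08,.105),("tubeh",(.562,.1695),.105,.14)]:
        q=near(P,xy,.0175,z0,z1); 
        if len(q)>10: print(n,nm,len(q),q.min(0),q.max(0))
steps([(np.array([.562,.1694,.126]),down(-30),"c")],dp=4)
```

```text
t 4.88 at [0.5622 0.1699 0.1799] f [ 0.4 -0.1 -1.1] w 0.175
c [-0.0006, 0.0001, 0.0539] [0.0, -0.001, -0.0] rows 2
side tube 80 [0.5531 0.1669 0.0801] [0.5675 0.1793 0.1046]
side tubeh 116 [0.5532 0.1692 0.105 ] [0.5699 0.1793 0.1399]
wrist tube 349 [0.5553 0.1659 0.0801] [0.5695 0.1781 0.105 ]
wrist tubeh 793 [0.555  0.1653 0.105 ] [0.5699 0.1782 0.14  ]
side tube 85 [0.5532 0.1635 0.0801] [0.5676 0.1786 0.105 ]
side tubeh 111 [0.553  0.168  0.1051] [0.5693 0.1794 0.14  ]
t 5.03 at [0.562  0.1699 0.1795] f [-0.8  0.1 -0.1] w 0.17
c [-0.0004, 0.0002, 0.0535] [0.0, -0.0, -0.0] rows 2
```

Emit:
jog_arm(
  increments=[
    [-0.0006,0.0006,0.008,0,0,0,-1],
    [-0.0006,0.0006,0.02,0,0,0,-1],
    [-0.0006,0.0006,0.032,0,0,0,-1],
    [-0.0006,0.0006,0.044,0,0,0,-1],
    [-0.0006,0.0006,0.051,0,0,0,-1],
  ],
)

```text
clock: 5.45
position: [0.5616, 0.1689, 0.1263]
ee_rot: [0.866, 0.5, -0.001, -0.0]
ft_force: [-3.9, -0.7, 52.3]
grip_width: 0.174
grasp_force: 44.7
```

Emit:
jog_arm(
  increments=[
    [0,0,0,0,0,0,-1],
    [0,0,0.001,0,0,0,-1],
    [0,0,0.001,0,0,0,-1],
  ],
)

```text
clock: 5.7
position: [0.5621, 0.169, 0.1267]
ee_rot: [0.866, 0.5, -0.0, -0.0]
ft_force: [-0.1, -1.3, -1.0]
grip_width: 0.174
grasp_force: 39.3
```

Run:
```python
from h import *
np.set_printoptions(precision=4,suppress=True)
steps([(np.array([.562,.1694,.127]),down(-30),"c")],dp=4)
c=shoot("side","s2"); P=cloud(c); cv2.imwrite("pics/s2.png",cv2.resize(c["color"][180:400,200:420,::-1],(440,440)))
```

```text
t 5.7 at [0.5621 0.169  0.1267] f [-0.1 -1.3 -1. ] w 0.174
c [0.0003, -0.0003, -0.0003] [-0.0, 0.0, -0.0] rows 1
```

View pics/s2.png

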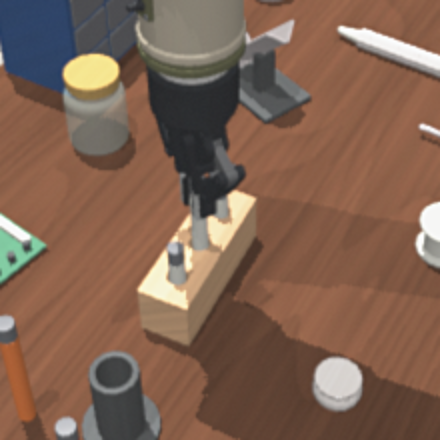

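The tube stands in the middle hole, seated at the expected height (TCP 0.127), between the two stubs. I release it and rise.

Emit:
jog_arm(
  increments=[
    [0,0,0,0,0,0,0],
    [0,0,0,0,0,0,0],
    [0,0,0,0,0,0,0],
    [0,0,-0.02,0,0,0,0],
    [0,0,-0.05,0,0,0,0],
  ],
)

```text
clock: 6.17
position: [0.5605, 0.1686, 0.1752]
ee_rot: [0.866, 0.5, -0.003, -0.0]
ft_force: [1.6, -0.7, 0.7]
grip_width: 0.496
grasp_force: 0.0
```

Emit:
jog_arm(
  increments=[
    [0,0,-0.04,0,0,0,0],
    [0,0,-0.08,0,0,0,0],
    [0,0,-0.1,0,0,0,0],
    [0,0,-0.1,0,0,0,0],
  ],
)

```text
clock: 6.5
position: [0.5641, 0.1694, 0.283]
ee_rot: [0.866, 0.5, 0.004, 0.0]
ft_force: [-0.2, -0.0, -0.6]
grip_width: 0.502
grasp_force: 0.0
```

Run:
```python
from h import *
from workcell import get_obs
np.set_printoptions(precision=4,suppress=True)
o=get_obs();p0=o["position"];Q0=R.from_quat(o["ee_rot"]);P1=np.array([.50,-.24,.28]);Q1=down(-94)
steps([(p0+(P1-p0)*f,slerp(Q0,Q1,f),"a%.2f"%f) for f in(.34,.67,1)])
c=shoot("side"); P=cloud(c); q=near(P,(.562,.1695),.03,.1,.2); print(np.percentile(q[:,2],98)); q=q[q[:,2]>.13]; print((q.min(0)+q.max(0))/2)
```

```text
t 6.5 at [0.5641 0.1694 0.283 ] f [-0.2 -0.  -0.6] w 0.502
a0.34 [-0.131, 0.051, 0.0] [0.0, -0.003, 0.38] rows 4
a0.67 [-0.101, 0.093, 0.001] [0.0, -0.003, 0.368] rows 4
a1.00 [-0.06, 0.123, 0.001] [0.0, -0.003, 0.368] rows 4
0.13974452080625238
[0.5612 0.1701 0.135 ]
```

Tube top at 0.1397, centred over the hole. Now to the pump.

Emit:
jog_arm(
  increments=[
    [-0.131,0.051,0,0,0,0.38,0],
    [-0.131,0.051,0,0,0,0.38,0],
    [-0.131,0.051,0,0,0,0.38,0],
    [-0.131,0.051,0,0,0,0.38,0],
  ],
)

```text
clock: 6.88
position: [0.5394, 0.0235, 0.2765]
ee_rot: [0.947, 0.321, -0.001, 0.001]
ft_force: [0.6, -0.8, 0.9]
grip_width: 0.503
grasp_force: 0.0
```

Emit:
jog_arm(
  increments=[
    [-0.101,0.093,0.001,0,0,0.368,0],
    [-0.101,0.093,0.001,0,0,0.368,0],
    [-0.101,0.093,0.001,0,0,0.368,0],
    [-0.101,0.093,0.001,0,0,0.368,0],
  ],
)

```text
clock: 7.22
position: [0.5167, -0.1124, 0.2756]
ee_rot: [0.99, 0.142, -0.001, 0.001]
ft_force: [0.2, -0.8, 0.1]
grip_width: 0.497
grasp_force: 0.0
```

Emit:
jog_arm(
  increments=[
    [-0.06,0.123,0.001,0,0,0.368,0],
    [-0.06,0.123,0.001,0,0,0.368,0],
    [-0.06,0.123,0.001,0,0,0.368,0],
    [-0.06,0.123,0.001,0,0,0.368,0],
    [-0.06,0.123,0.001,0,0,0.368,0],
  ],
)

```text
clock: 7.63
position: [0.4956, -0.245, 0.2744]
ee_rot: [0.999, -0.038, -0.001, 0.001]
ft_force: [0.8, 0.1, 0.1]
grip_width: 0.498
grasp_force: 0.0
```

Emit:
jog_arm(
  increments=[
    [0,0,0,0,0,0,0],
    [0,0,0,0,0,0,0],
    [0,0,0,0,0,0,0],
    [0,0,0,0,0,0,0],
  ],
)

```text
clock: 7.97
position: [0.4983, -0.2393, 0.275]
ee_rot: [0.999, -0.033, -0.0, -0.0]
ft_force: [-0.5, 0.2, -0.6]
grip_width: 0.498
grasp_force: 0.0
```

Run:
```python
from h import *
from workcell import get_obs
np.set_printoptions(precision=4,suppress=True)
o=get_obs(); print(o["clock"],o["position"],o["joint_pos"])
for n in ("wrist","side"):
    c=shoot(n,"w3" if n=="wrist" else None); P=cloud(c); 
    q=near(P,(.51,-.24),.13,.006,.04); q=q[np.abs(q[:,1]+.24)<.035]
    if len(q)<50: print(n,len(q)); continue
    top=q[q[:,2]>.016]
    r=cv2.minAreaRect(q[:,:2].astype(np.float32)); v,s,_=np.linalg.svd(top[:,:2]-top[:,:2].mean(0),full_matrices=False)
    d=_[0]; d=d*np.sign(d[0]); print(n,len(q),"ztop",np.percentile(q[:,2],[50,95]),"rect",r,"dir",d,np.degrees(np.arctan2(d[1],d[0])))
    t=q@np.r_[d,0]; w=q@np.r_[-d[1],d[0],0]
    print("ends",t.min(),t.max(),"lat",np.percentile(w,[1,99]))
    for k,(a,b) in {"tip":(t.max()-.03,t.max()+1),"cap":(-9,t.min()+.04)}.items():
        m=(t>a)&(t<b); wc=(w[m].min()+w[m].max())/2; print(k,wc)
    m=(t>t.min()+.05)&(t<t.min()+.15); ww=w[m]; lc=(ww.min()+ww.max())/2; tc=(t.min()+t.max())/2; print("mid",d*tc+np.r_[-d[1],d[0]]*lc, np.ptp(ww))
```

```text
7.9667 [ 0.4983 -0.2393  0.275 ] [-0.3695  0.1978  0.8474  1.6644 -0.152   1.3483 -1.1354]
wrist 3924 ztop [0.0195 0.0227] rect ((0.5145463943481445, -0.24451467394828796), (0.02197912149131298, 0.1889754682779312), 86.60082244873047) dir [ 0.9981 -0.0609] -3.493716231979883
ends 0.43399600463781407 0.6229717911179818 lat [-0.2235 -0.2019]
tip -0.21400465388376091
cap -0.21279146936912108
mid [ 0.5145 -0.2445] 0.022042199929620532
side 589 ztop [0.0163 0.0219] rect ((0.5150671601295471, -0.23982784152030945), (0.021816756576299667, 0.19063836336135864), 87.38007354736328) dir [ 0.9987 -0.0502] -2.875960199976863
ends 0.43111886012423517 0.6218127071691832 lat [-0.2236 -0.2044]
tip -0.21695701414407353
cap -0.21548504615279257
mid [ 0.5151 -0.2398] 0.021471013316738563
```

View pics/w3.png

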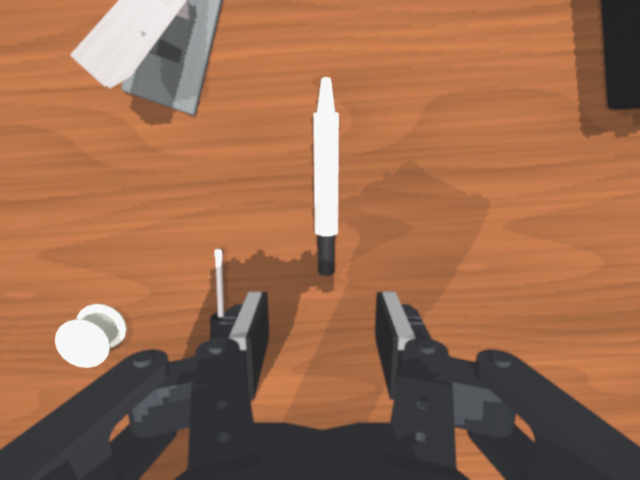

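The wrist view shows the pump from its nozzle tip at (326,80) to its cap end at (326,272), lying in line with the fingers, with the driver to the left at (220,280). I approach tilted 60° below horizontal, so that in the rest the tool stands near vertical.

```bash
cat >> h.py <<'E'
def pose(yaw,elev,gp,back=0.):
    """tool z elev deg below horizontal towards yaw, tool x ahead/up; returns TCP for grasp point gp"""
    a,e=np.deg2rad(yaw),np.deg2rad(elev); n=np.array([np.cos(a),np.sin(a),0]); u=np.array([0,0,1.])
    z=n*np.cos(e)-u*np.sin(e); x=n*np.sin(e)+u*np.cos(e); 
    return np.asarray(gp)-z*(.006+back), R.from_matrix(np.c_[x,np.cross(z,x),z])
E
python3 - <<'E'
from h import *
gp=(.4785,-.2415,.025); 
A=pose(-3.3,60,gp,.09);B=pose(-3.3,60,gp,.0)
steps([(*A,"A"),(*B,"B")])
E
```

```text
t 8.07 at [ 0.4982 -0.2398  0.2752] f [ 0.5 -0.7  0.3] w 0.499
A [-0.067, 0.004, 0.167] [0.002, 0.524, -0.01] rows 5
B [-0.0, -0.0, 0.09] [0.0, -0.0, 0.0] rows 3
```

Emit:
jog_arm(
  increments=[
    [-0.013,0.001,0.033,0,0.105,-0.002,0],
    [-0.027,0.002,0.067,0,0.21,-0.004,0],
    [-0.04,0.003,0.1,0,0.315,-0.006,0],
    [-0.054,0.003,0.134,0.001,0.42,-0.008,0],
    [-0.067,0.004,0.167,0.002,0.524,-0.01,0],
  ],
)

```text
clock: 8.48
position: [0.4317, -0.2389, 0.1109]
ee_rot: [0.966, -0.028, 0.257, 0.007]
ft_force: [2.5, -0.2, 0.8]
grip_width: 0.504
grasp_force: 0.0
```

Emit:
jog_arm(
  increments=[
    [0,0,0,0,0,0,0],
    [0,0,0,0,0,0,0],
    [0,0,0,0,0,0,0],
    [0,0,0,0,0,0,0],
    [0,0,0,0,0,0,0],
  ],
)

```text
clock: 8.9
position: [0.4348, -0.2404, 0.1139]
ee_rot: [0.966, -0.027, 0.255, 0.007]
ft_force: [-1.0, 0.2, 0.8]
grip_width: 0.501
grasp_force: 0.0
```

Run:
```python
from h import *
from workcell import get_obs
np.set_printoptions(precision=4,suppress=True)
print(get_obs()["joint_pos"])
gp=(.4785,-.2415,.025); steps([(*pose(-3.3,60,gp),"B")])
c=shoot("wrist"); P=cloud(c); q=near(P,(.51,-.24),.13,.006,.04); q=q[np.abs(q[:,1]+.24)<.035]
print(len(q),cv2.minAreaRect(q[:,:2].astype(np.float32)) if len(q)>50 else 0)
cv2.imwrite("pics/w4.png",c["color"][:,:,::-1])
```

```text
[-0.4673 -0.1714  1.0152  2.3453 -0.2378  0.4436 -0.8599]
t 8.9 at [ 0.4348 -0.2404  0.1139] f [-1.   0.2  0.8] w 0.501
B [-0.006, -0.001, 0.093] [-0.0, 0.007, 0.001] rows 3
8816 ((0.5146486759185791, -0.24446967244148254), (0.022005166858434677, 0.19036363065242767), 86.5816650390625)
```

Emit:
jog_arm(
  increments=[
    [0,-0.001,0.03,0,0,0,0],
    [-0.002,-0.001,0.05,0,0,0,0],
    [-0.004,-0.001,0.065,0,0,0,0],
    [-0.004,-0.001,0.07,0,0,0,0],
    [-0.004,-0.001,0.07,0,0,0,0],
  ],
)

```text
clock: 9.37
position: [0.4659, -0.2397, 0.0502]
ee_rot: [0.967, -0.026, 0.255, 0.007]
ft_force: [1.2, 0.2, 2.8]
grip_width: 0.502
grasp_force: 0.0
```

Emit:
jog_arm(
  increments=[
    [0,0,0,0,0,0,0],
    [0,0,0,0,0,0,0],
    [0,0,0,0,0,0,0],
  ],
)

```text
clock: 9.62
position: [0.4631, -0.2405, 0.0505]
ee_rot: [0.967, -0.027, 0.253, 0.006]
ft_force: [-0.7, -0.2, 0.4]
grip_width: 0.493
grasp_force: 0.0
```

Run:
```python
from h import *
from workcell import get_obs
np.set_printoptions(precision=4,suppress=True)
print(get_obs()["joint_pos"])
gp=(.4785,-.2425,.025); steps([(*pose(-3.4,60,gp),"B")],dp=4)
```

```text
[-0.4065  0.2292  1.0073  2.3302 -1.1473  0.4698 -0.0863]
t 9.62 at [ 0.4631 -0.2405  0.0505] f [-0.7 -0.2  0.4] w 0.493
B [0.0009, 0.0012, 0.0238] [-0.003, 0.011, 0.002] rows 1
```

Run:
```python
from h import *
gp=(.4785,-.2425,.025); steps([(*pose(-3.4,67,gp),"B")],dp=4)
```

```text
t 9.62 at [ 0.4631 -0.2405  0.0505] f [-0.7 -0.2  0.4] w 0.493
B [0.0016, 0.0012, 0.0239] [-0.003, -0.111, 0.002] rows 1
```

Emit:
jog_arm(
  increments=[
    [0.0005,0.0005,0.007,0,-0.04,0,0],
    [0.001,0.001,0.014,0,-0.08,0,0],
    [0.0016,0.001,0.021,0,-0.11,0,0],
    [0.0016,0.001,0.023,0,-0.11,0,0],
    [0.0016,0.001,0.023,0,-0.11,0,0],
  ],
)

```text
clock: 10.03
position: [0.4765, -0.2415, 0.0315]
ee_rot: [0.979, -0.027, 0.201, 0.005]
ft_force: [-0.0, -0.5, -0.6]
grip_width: 0.501
grasp_force: 0.0
```

Emit:
jog_arm(
  increments=[
    [0,0,0,0,0,0,0],
    [0,0,0,0,0,0,0],
    [0,0,0,0,0,0,0],
  ],
)

```text
clock: 10.28
position: [0.4756, -0.2416, 0.0311]
ee_rot: [0.979, -0.028, 0.201, 0.004]
ft_force: [0.5, 0.4, 0.2]
grip_width: 0.495
grasp_force: 0.0
```

Run:
```python
from h import *
from workcell import get_obs
np.set_printoptions(precision=4,suppress=True)
print(get_obs()["joint_pos"])
gp=(.4785,-.2425,.025); steps([(*pose(-3.4,67,gp),"B")],dp=4)
```

```text
[-0.4252  0.3768  1.0126  2.2449 -1.0757  0.5598 -0.2302]
t 10.28 at [ 0.4756 -0.2416  0.0311] f [0.5 0.4 0.2] w 0.495
B [0.0004, 0.0007, 0.0008] [-0.003, -0.003, 0.001] rows 1
```

Good. Now I close and lift, then measure how the pump sits and take the rest geometry.

Emit:
jog_arm(
  increments=[
    [0,0,0,0,0,0,-1],
    [0,0,0,0,0,0,-1],
    [0,0,0,0,0,0,-1],
    [0,0,0,0,0,0,-1],
    [0,0,0,0,0,0,-1],
  ],
  grip_force=70,
)

```text
clock: 10.7
position: [0.4757, -0.2419, 0.0311]
ee_rot: [0.979, -0.028, 0.201, 0.004]
ft_force: [-8.4, 3.8, 14.3]
grip_width: 0.231
grasp_force: 68.0
```

Emit:
jog_arm(
  increments=[
    [0,0,0,0,0,0,-1],
    [0,0,0,0,0,0,-1],
    [0.004,0,-0.01,0,0,0,-1],
    [0.016,0,-0.037,0,0,0,-1],
    [0.029,0,-0.07,0,0,0,-1],
  ],
)

```text
clock: 11.12
position: [0.4746, -0.242, 0.0993]
ee_rot: [0.98, -0.028, 0.199, 0.005]
ft_force: [1.2, 0.8, 1.4]
grip_width: 0.231
grasp_force: 69.5
```

Emit:
jog_arm(
  increments=[
    [0.016,0,-0.037,0,-0.1,0,-1],
    [0.033,0,-0.08,0,-0.2,0,-1],
    [0.047,0,-0.11,0,-0.3,0,-1],
    [0.047,0,-0.11,0,-0.3,0,-1],
    [0.047,0,-0.11,0,-0.3,0,-1],
  ],
)

```text
clock: 11.53
position: [0.4793, -0.2428, 0.2253]
ee_rot: [0.998, -0.027, 0.054, 0.003]
ft_force: [0.8, -0.7, -0.7]
grip_width: 0.232
grasp_force: 69.5
```

Run:
```python
from h import *
from workcell import get_obs
np.set_printoptions(precision=4,suppress=True)
o=get_obs(); print(o["joint_pos"],o["position"],R.from_quat(o["ee_rot"]).as_matrix())
for n in ("wrist","side","top"):
    c=shoot(n); P=cloud(c); tp=o["position"]
    q=near(P,(.645,-.12),.1,.003,.2)
    pl=q[(q[:,2]>.004)&(q[:,2]<.012)]; tr=q[q[:,2]>.03]
    print(n,"trough",len(tr),cv2.minAreaRect(tr[:,:2].astype(np.float32)) if len(tr)>20 else 0,np.percentile(tr[:,2],[1,99]) if len(tr)>20 else 0)
    Pw=P[np.isfinite(P).all(-1)]; rgb=c["color"][np.isfinite(P).all(-1)].astype(int)
    L=R.from_quat(o["ee_rot"]).inv().apply(Pw-tp); m=(np.abs(L[:,1])<.014)&(L[:,2]>-.02)&(L[:,2]<.08)&(L[:,0]>-.1)&(L[:,0]<.2)
    l=L[m]; print(" tool-frame pts",len(l)); 
    for a in np.arange(.02,.16,.02):
        s=l[(l[:,0]>a-.01)&(l[:,0]<a+.01)]
        if len(s)>5: print("  x%.2f"%a,len(s),s.mean(0),s.min(0),s.max(0))
c=load("wrist"); s=load("side")
cv2.imwrite("pics/ws5.png",np.hstack([cv2.resize(c["color"],(400,300)),cv2.resize(s["color"][60:300,220:540],(400,300))])[:,:,::-1])
```

```text
[-0.7375  0.1702  1.2677  1.8624 -0.2304  1.1379 -1.0193] [ 0.4793 -0.2428  0.2253] [[ 0.9926 -0.0542  0.1083]
 [-0.0536 -0.9985 -0.0083]
 [ 0.1086  0.0025 -0.9941]]
wrist trough 5762 ((0.6396214365959167, -0.10921917855739594), (0.04158524423837662, 0.0750199481844902), 68.44285583496094) [0.0317 0.1108]
 tool-frame pts 23125
  x0.02 4353 [ 0.0175 -0.0001  0.0153] [ 0.01   -0.014  -0.0199] [0.03   0.014  0.0304]
  x0.04 3056 [0.0399 0.0004 0.0294] [ 0.03   -0.0107  0.0219] [0.05   0.0113 0.0389]
  x0.06 2927 [0.0599 0.0005 0.038 ] [ 0.05   -0.0106  0.0307] [0.0699 0.0115 0.0479]
  x0.08 2777 [0.0799 0.0006 0.0466] [ 0.0702 -0.0104  0.0388] [0.09   0.0116 0.056 ]
  x0.10 1374 [0.0991 0.0006 0.0582] [ 0.09   -0.0086  0.0479] [0.11   0.0094 0.0687]
  x0.12 284 [0.1131 0.0007 0.0668] [ 0.11   -0.0039  0.0636] [0.1168 0.0052 0.0715]
side trough 469 ((0.6500697135925293, -0.11210089921951294), (0.04061302915215492, 0.09553450345993042), 67.01329803466797) [0.0305 0.1095]
 tool-frame pts 697
  x0.02 91 [ 0.0205 -0.0078  0.0317] [ 0.0106 -0.0139  0.0214] [0.029  0.0045 0.0481]
  x0.04 100 [
[... 297 characters left out ...]
83  0.0546] [0.1082 0.0025 0.0774]
  x0.12 7 [ 0.1123 -0.0006  0.0735] [ 0.1101 -0.0045  0.0705] [0.1147 0.0022 0.0775]
top trough 718 ((0.6488524079322815, -0.1156095489859581), (0.040125105530023575, 0.09308885037899017), 67.56788635253906) [0.0328 0.1114]
 tool-frame pts 738
  x0.02 135 [ 0.0206 -0.001   0.0276] [ 0.0101 -0.0099  0.014 ] [0.0298 0.0121 0.0441]
  x0.04 139 [0.0401 0.0002 0.0363] [ 0.0303 -0.0097  0.0251] [0.0498 0.0134 0.0543]
  x0.06 141 [0.0603 0.     0.0452] [ 0.0502 -0.0098  0.034 ] [0.07   0.0137 0.0603]
  x0.08 117 [0.0794 0.0004 0.0525] [ 0.0701 -0.0095  0.0432] [0.0887 0.0133 0.0629]
  x0.10 69 [0.0989 0.0012 0.0653] [ 0.0901 -0.0054  0.056 ] [0.1096 0.0087 0.076 ]
```

View pics/ws5.png

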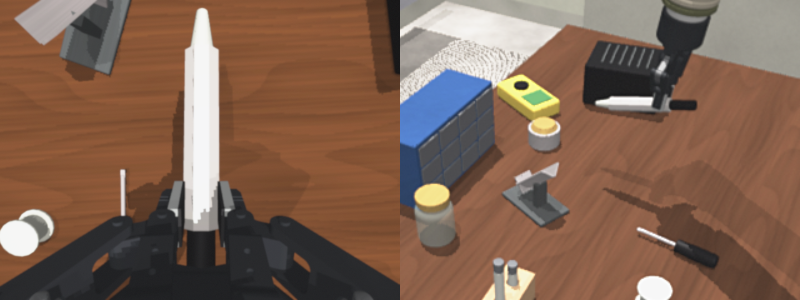

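The wrist half shows the pump held straight between the pads, nozzle ahead at (202,12). The side half shows it level and clear of the table, with the rest at (535,195). In the tool frame the pump tip is about (0.1155, 0.0005, 0.071) and the axis slopes 23°. Next I need a better wrist view of the rest.

Run:
```python
from h import *
P,Q=pose(-3.4,83.7,(0,0,0)); steps([(np.array([.49,-.13,.29]),Q,"look")])
```

```text
t 11.68 at [ 0.4755 -0.2415  0.2187] f [-1.4  0.7 -0.8] w 0.231
look [0.016, -0.112, -0.07] [-0.002, 0.005, 0.004] rows 4
```

Emit:
jog_arm(
  increments=[
    [0.004,-0.028,-0.017,0,0,0,-1],
    [0.008,-0.056,-0.035,0,0,0,-1],
    [0.012,-0.084,-0.052,0,0,0,-1],
    [0.016,-0.112,-0.07,0,0,0,-1],
    [0.016,-0.112,-0.07,0,0,0,-1],
  ],
)

```text
clock: 12.1
position: [0.4918, -0.1238, 0.2921]
ee_rot: [0.998, -0.023, 0.054, -0.001]
ft_force: [1.1, 0.7, -1.7]
grip_width: 0.229
grasp_force: 69.5
```

Emit:
jog_arm(
  increments=[
    [0,0,0,0,0,0,-1],
    [0,0,0,0,0,0,-1],
    [0,0,0,0,0,0,-1],
    [0,0,0,0,0,0,-1],
  ],
)

```text
clock: 12.43
position: [0.4898, -0.1315, 0.2896]
ee_rot: [0.998, -0.029, 0.052, 0.001]
ft_force: [-0.2, 0.4, 0.2]
grip_width: 0.231
grasp_force: 69.5
```

Run:
```python
from h import *
from workcell import get_obs
np.set_printoptions(precision=4,suppress=True)
o=get_obs(); print(o["clock"],o["position"],R.from_quat(o["ee_rot"]).as_euler("xyz"))
c=shoot("wrist"); P=cloud(c); q=near(P,(.652,-.114),.11,.003,.125)
pl=q[(q[:,2]>.005)&(q[:,2]<.012)&(np.hypot(q[:,0]-.653,q[:,1]+.114)<.072)]; tr=q[q[:,2]>.03]
print("plate",len(pl),np.median(pl[:,2]),cv2.minAreaRect(pl[:,:2].astype(np.float32)))
rc=cv2.minAreaRect(tr[:,:2].astype(np.float32)); print("trough",len(tr),rc,np.percentile(tr[:,2],[1,99]))
# walls in a rest frame
yaw=-22.2;a=np.deg2rad(yaw);r=np.array([np.cos(a),np.sin(a),0]);s=np.array([-np.sin(a),np.cos(a),0]);o0=np.array([.6543,-.1143,0])
L=(q-o0)@np.c_[r,s,[0,0,1]]; L=L[(L[:,2]>.02)&(abs(L[:,1])<.03)]
d=np.array([-.7071,0,.7071]);nn=np.array([.7071,0,.7071]); st=np.array([.03,0,.04])
A=np.c_[(L-st)@d,L[:,1],(L-st)@nn]   # along axis, lateral, normal
for t in np.arange(-.005,.1,.015):
    m=A[(abs(A[:,0]-t)<.004)]; 
    if len(m)<10: continue
    lo=m[m[:,2]<.003]; l=lo[lo[:,1]>.004]; rr=lo[lo[:,1]<-.004]
    f=lambda k:np.polyfit(k[:,1],k[:,2],1) if len(k)>10 else [np.nan]*2
    p1,p2=f(l),f(rr); v=(p2[1]-p1[1])/(p1[0]-p2[0]) if len(l)>10 and len(rr)>10 else np.nan
    print("t%.3f"%t,len(m),"lat",m[:,1].min(),m[:,1].max(),"nrm",m[:,2].min(),m[:,2].max(),p1,p2,"vertex",v,p1[0]*v+p1[1])
cv2.imwrite("pics/w6.png",c["color"][:,:,::-1])
```

```text
12.4333 [ 0.4898 -0.1315  0.2896] [-3.1409 -0.1032 -0.0576]
plate 2079 0.007908149603806395 ((0.6541532874107361, -0.1146659106016159), (0.07011283189058304, 0.12009479105472565), 67.30722045898438)
trough 4467 ((0.6491361260414124, -0.11247126758098602), (0.040512628853321075, 0.09490873664617538), 67.72159576416016) [0.0325 0.1103]
t-0.005 132 lat -0.01881210681207459 0.019353056772014085 nrm -0.01248712051361085 0.013357753717164855 [ 0.3291 -0.0047] [-0.5954 -0.0058] vertex -0.0011478224340722744 -0.005067601414597475
t0.010 196 lat -0.012298310565960481 0.01922444355909678 nrm -0.016197078777202507 0.002771905170276704 [ 0.9378 -0.0143] [-1.0036 -0.0162] vertex -0.0009696293067204891 -0.015224364379843935
t0.025 217 lat -0.014727132332094018 0.019538368432334998 nrm -0.04367748950893292 0.002682609435826091 [ 0.949  -0.0146] [ 0.5195 -0.007 ] vertex 0.017654915820207215 0.002170248526563315
t0.040 254 lat -0.017200706542586725 0.019778860159177316 nrm -0.015610900800521589 0.0026391086314969123 [ 0.9439 -0.0146] [-0.9985 -0.0161] vertex -0.0007619868620862812 -0.015294712841300033
t0.055 276 lat -0.01944586716685617 0.01973375809806235 nrm -0.016822087377337796 0.0029256253458329207 [ 0.9616 -0.0148] [-0.9661 -0.0157] vertex -0.00047881792573162176 -0.015274693599182314
t0.070 316 lat -0.02010190877899721 0.01975128788037126 nrm -0.015760832362273648 0.003473119041645958 [ 0.9431 -0.0147] [-0.873  -0.0147] vertex 2.623760211448764e-05 -0.014686943758925632
t0.085 346 lat -0.02039157346236709 0.02003222032211447 nrm -0.015889736899475603 0.0033166805151849522 [ 0.9667 -0.0151] [-0.8818 -0.0148] vertex 0.00018862414204075313 -0.014933445013750771
t0.100 420 lat -0.020280167393676864 0.02000179008252054 nrm -0.01807366964446458 0.002971103311916996 [ 0.9543 -0.0161] [-0.9469 -0.0166] vertex -0.0002848182192460075 -0.016342534117265207
```

View pics/w6.png

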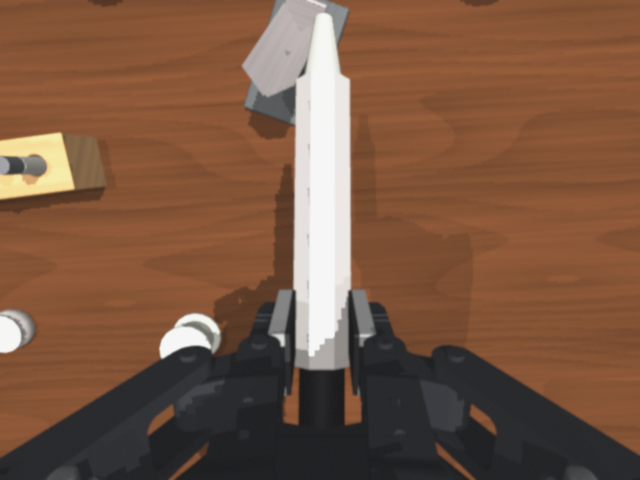

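The wrist view shows the trough at (290,50) beyond the nozzle tip (323,17). Its V vertex lies 15.2 mm under the expected axis line all the way along, laterally within 1 mm, so the rest pose is good: origin (0.6543, -0.1147), yaw -22.6°.

```bash
cat >> h.py <<'E'
YAW=-22.6; _a=np.deg2rad(YAW); r_=np.array([np.cos(_a),np.sin(_a),0]); u_=np.array([0,0,1.])
STOP=np.array([.6543,-.1147,0])+.03*r_+.04*u_; D=(r_-u_)*.70711; N=(r_+u_)*.70711
TIP=np.array([.1155,.0005,.0708])
def tipto(p,elev=112):
    Q=pose(YAW,elev,(0,0,0))[1]; return p-Q.apply(TIP),Q
E
python3 - <<'E'
from h import *
from workcell import get_obs
np.set_printoptions(precision=4,suppress=True)
o=get_obs(); print(o["joint_pos"])
w1=tipto(STOP-.012*D+.08*u_); w2=tipto(STOP-.010*D+.003*N); w3=tipto(STOP)
print("stop",STOP,"tcp",w3[0],w1[0])
steps([(*w1,"w1"),(*w2,"w2"),(*w3,"w3")])
E
```

```text
[-0.9951 -0.1603  1.0987  1.834   0.1431  1.2795 -1.5566]
stop [ 0.682  -0.1262  0.04  ] tcp [ 0.6078 -0.0948  0.1489] [ 0.6    -0.0915  0.2374]
t 12.48 at [ 0.49   -0.1313  0.2898] f [-0.1  0.3 -1.6] w 0.231
w1 [0.102, -0.046, 0.063] [0.047, -0.483, 0.337] rows 5
w2 [0.033, 0.0, 0.073] [0.0, 0.0, 0.0] rows 2
w3 [0.008, 0.0, 0.006] [0.0, 0.0, 0.0] rows 1
```

Emit:
jog_arm(
  increments=[
    [0.02,-0.009,0.013,0.009,-0.096,0.067,-1],
    [0.041,-0.018,0.025,0.019,-0.193,0.135,-1],
    [0.061,-0.028,0.038,0.028,-0.29,0.202,-1],
    [0.082,-0.037,0.05,0.038,-0.386,0.27,-1],
    [0.102,-0.046,0.063,0.047,-0.483,0.337,-1],
  ],
)

```text
clock: 12.9
position: [0.5547, -0.1059, 0.2668]
ee_rot: [0.99, -0.118, -0.074, -0.015]
ft_force: [-0.8, 0.9, 3.3]
grip_width: 0.229
grasp_force: 69.4
```

Emit:
jog_arm(
  increments=[
    [0,0,0,0,0,0,-1],
    [0,0,0,0,0,0,-1],
    [0,0,0,0,0,0,-1],
    [0,0,0,0,0,0,-1],
    [0,0,0,0,0,0,-1],
  ],
)

```text
clock: 13.32
position: [0.5532, -0.1062, 0.2689]
ee_rot: [0.99, -0.118, -0.072, -0.016]
ft_force: [-0.1, 0.3, -0.1]
grip_width: 0.233
grasp_force: 69.5
```

Run:
```python
from h import *
from workcell import get_obs
np.set_printoptions(precision=4,suppress=True)
o=get_obs(); print(o["joint_pos"]); Q=R.from_quat(o["ee_rot"])
print("tip by FK rel stop (along D, s, N):",(o["position"]+Q.apply(TIP)-STOP)@np.c_[D,np.cross(u_,r_),N])
w2=tipto(STOP-.010*D+.003*N); w3=tipto(STOP); steps([(*w2,"w2"),(*w3,"w3")],dp=4)
for n in ("side","top","wrist"):
    c=shoot(n); P=cloud(c); q=P[np.isfinite(P).all(-1)]
    A=(q-STOP)@np.c_[-D,np.cross(u_,r_),N]; b=A[(A[:,0]>-.03)&(A[:,0]<.09)&(abs(A[:,1])<.035)&(A[:,2]>.03)&(A[:,2]<.1)]
    for t in (0.0,.02,.05,.07):
        m=b[abs(b[:,0]-.05-t)<.008]
        if len(m)>8: print(n,t,len(m),"lat",m[:,1].min(),m[:,1].max(),"nrm",m[:,2].min(),m[:,2].max())
    if len(b): print(n,"tip along -D",np.percentile(b[:,0],1))
```

```text
[-0.6905  0.4811  1.1262  1.5355 -0.4183  1.5486 -1.3439]
tip by FK rel stop (along D, s, N): [-0.1174 -0.014   0.0833]
t 13.32 at [ 0.5532 -0.1062  0.2689] f [-0.1  0.3 -0.1] w 0.233
w2 [0.0613, -0.0231, 0.1033] [0.027, -0.236, 0.155] rows 3
w3 [0.008, 0.0, 0.0066] [0.001, 0.0, 0.0] rows 1
```

Run:
```python
from h import *
w1=tipto(STOP-.012*D+.08*u_); steps([(*w1,"w1")])
```

```text
t 13.47 at [ 0.5535 -0.1055  0.2685] f [ 0.9 -0.8 -0.7] w 0.232
w1 [0.046, -0.024, 0.025] [0.028, -0.235, 0.156] rows 3
```

Emit:
jog_arm(
  increments=[
    [0.011,-0.006,0.006,0.007,-0.06,0.04,-1],
    [0.023,-0.012,0.013,0.014,-0.12,0.08,-1],
    [0.034,-0.018,0.019,0.021,-0.18,0.12,-1],
    [0.046,-0.024,0.025,0.028,-0.235,0.156,-1],
    [0.046,-0.024,0.025,0.028,-0.235,0.156,-1],
  ],
)

```text
clock: 13.88
position: [0.601, -0.0906, 0.2327]
ee_rot: [0.962, -0.193, -0.191, -0.036]
ft_force: [0.9, 0.3, -0.9]
grip_width: 0.236
grasp_force: 69.5
```

Emit:
jog_arm(
  increments=[
    [0,0,0,0,0,0,-1],
    [0,0,0,0,0,0,-1],
    [0,0,0,0,0,0,-1],
    [0,0,0,0,0,0,-1],
    [0,0,0,0,0,0,-1],
  ],
)

```text
clock: 14.3
position: [0.5998, -0.0917, 0.237]
ee_rot: [0.963, -0.192, -0.187, -0.037]
ft_force: [-0.2, -0.0, -0.2]
grip_width: 0.232
grasp_force: 69.5
```

```bash
cat > chk.py <<'E'
from h import *
from workcell import get_obs
np.set_printoptions(precision=4,suppress=True)
o=get_obs(); print(o["joint_pos"]); Q=R.from_quat(o["ee_rot"])
print("tip by FK rel stop (along D, s, N):",(o["position"]+Q.apply(TIP)-STOP)@np.c_[D,np.cross(u_,r_),N])
h0=((o["position"]+Q.apply(TIP)-STOP)@N)
w1=tipto(STOP-.012*D+.08*u_);w2=tipto(STOP-.010*D+.003*N); w3=tipto(STOP); steps([(*w1,"w1"),(*w2,"w2"),(*w3,"w3")],dp=4)
for n in ("side","top","wrist"):
    c=shoot(n); P=cloud(c); q=P[np.isfinite(P).all(-1)]
    A=(q-STOP)@np.c_[-D,np.cross(u_,r_),N]; b=A[(A[:,0]>-.05)&(A[:,0]<.22)&(abs(A[:,1])<.035)&(A[:,2]>max(h0-.03,.004))&(A[:,2]<h0+.03)]
    for t in (0.04,.06,.08,.1):
        m=b[abs(b[:,0]-t)<.008]
        if len(m)>8: print(n,t,len(m),"lat",m[:,1].min(),m[:,1].max(),"nrm",m[:,2].min(),m[:,2].max())
    if len(b): print(n,"tip along -D",np.percentile(b[:,0],1))
E
python3 chk.py
```

```text
[-0.4396  0.7661  1.0002  1.2512 -0.5875  1.8233 -1.4656]
tip by FK rel stop (along D, s, N): [-0.0683 -0.0004  0.0562]
t 14.3 at [ 0.5998 -0.0917  0.237 ] f [-0.2 -0.  -0.2] w 0.232
w1 [-0.0001, -0.0002, -0.0004] [0.002, 0.0, -0.001] rows 1
w2 [0.033, -0.0, 0.0722] [-0.0, 0.0, 0.0] rows 2
w3 [0.008, 0.0, 0.0067] [-0.0, 0.0, 0.0] rows 1
side 0.08 12 lat 0.0019138319784234863 0.006800710087627448 nrm 0.04929976663486341 0.058870351760523854
side 0.1 28 lat -0.003127462670587062 0.011296510928207805 nrm 0.04384280491702995 0.06524676010397461
side tip along -D 0.08108550096028289
wrist 0.06 16 lat -0.004484761997799781 0.0015359203789922892 nrm 0.056198744091558096 0.05871535727349631
wrist 0.08 818 lat -0.007423838064150332 0.005824516811181287 nrm 0.05418211055771362 0.06254803310211897
wrist 0.1 1576 lat -0.011783165278746207 0.010281534500870703 nrm 0.05558920057274328 0.06777755059261692
wrist tip along -D 0.07332713095867244
```

Position matches by FK and by the wrist image to within a millimetre. I go down in two calls, then slide to the stop.

Emit:
jog_arm(
  increments=[
    [0.009,0,0.02,0,0,0,-1],
    [0.018,0,0.04,0,0,0,-1],
    [0.026,0,0.057,0,0,0,-1],
    [0.03,0,0.066,0,0,0,-1],
    [0.03,0,0.066,0,0,0,-1],
  ],
)

```text
clock: 14.87
position: [0.6019, -0.0929, 0.1615]
ee_rot: [0.962, -0.193, -0.19, -0.036]
ft_force: [-0.1, 1.5, -0.8]
grip_width: 0.231
grasp_force: 69.5
```

Emit:
jog_arm(
  increments=[
    [0,0,0,0,0,0,-1],
    [0,0,0,0,0,0,-1],
    [0,0,0,0,0,0,-1],
    [0,0,0,0,0,0,-1],
  ],
)

```text
clock: 15.2
position: [0.603, -0.0935, 0.1644]
ee_rot: [0.962, -0.193, -0.188, -0.036]
ft_force: [-0.2, 0.5, -1.6]
grip_width: 0.234
grasp_force: 69.5
```

```bash
python3 chk.py
```

```text
[-0.4346  0.828   0.9669  1.3207 -0.621   1.7115 -1.4401]
tip by FK rel stop (along D, s, N): [-0.0145 -0.001   0.0074]
t 15.2 at [ 0.603  -0.0935  0.1644] f [-0.2  0.5 -1.6] w 0.234
w1 [-0.0306, -0.0005, -0.0663] [0.002, 0.0, -0.001] rows 2
w2 [0.033, -0.0, 0.0722] [0.0, 0.0, -0.0] rows 2
w3 [0.008, -0.0, 0.0066] [0.0, 0.0, -0.0] rows 1
side 0.06 19 lat 0.0030774072425948165 0.010963111703982767 nrm 0.004830840636862088 0.016978811262874597
side 0.08 23 lat 0.0032521539696648374 0.01207341311421726 nrm 0.004768391457266621 0.016719788828107016
side 0.1 22 lat 0.004652372367613113 0.011582102243450652 nrm 0.004751091012482203 0.01650175690047244
side tip along -D -0.004413551112111004
wrist 0.04 1166 lat -0.012288353627506517 0.009787163508959086 nrm 0.005644462532534934 0.0184358919698621
wrist 0.06 2063 lat -0.01220047481934402 0.009730668698865396 nrm 0.009253661387349442 0.01896554106079178
wrist 0.08 2162 lat -0.011949452798462584 0.017824471893498707 nrm 0.004516957174985284 0.0192912243817463
wrist 0.1 2241 lat -0.011772216255365458 0.009882594182242271 nrm 0.009160537196231345 0.019143596842933337
wrist tip along -D 0.020115594054285178
```

Emit:
jog_arm(
  increments=[
    [0.002,-0.0005,0.003,0,0,0,-1],
    [0.0045,-0.001,0.007,0,0,0,-1],
    [0.0065,-0.001,0.0095,0,0,0,-1],
    [0.0065,-0.001,0.0095,0,0,0,-1],
    [0.0065,-0.001,0.0095,0,0,0,-1],
  ],
)

```text
clock: 15.77
position: [0.6056, -0.0936, 0.1519]
ee_rot: [0.962, -0.193, -0.188, -0.036]
ft_force: [2.3, -1.2, -0.2]
grip_width: 0.226
grasp_force: 69.7
```

Emit:
jog_arm(
  increments=[
    [0,0,0,0,0,0,-1],
    [0,0,0,0,0,0,-1],
    [0,0,0,0,0,0,-1],
  ],
)

```text
clock: 16.02
position: [0.6054, -0.0936, 0.1521]
ee_rot: [0.962, -0.193, -0.188, -0.036]
ft_force: [3.8, -1.9, -0.4]
grip_width: 0.235
grasp_force: 69.7
```

```bash
python3 chk.py | head -7
```

```text
[-0.4295  0.8438  0.9587  1.3227 -0.6293  1.6966 -1.438 ]
tip by FK rel stop (along D, s, N): [-0.0041 -0.0002  0.0002]
t 16.02 at [ 0.6054 -0.0936  0.1521] f [ 3.8 -1.9 -0.4] w 0.235
w1 [-0.0375, 0.0005, -0.0769] [0.003, 0.001, -0.002] rows 3
w2 [0.033, 0.0, 0.0722] [-0.0, 0.0, 0.0] rows 2
w3 [0.0081, 0.0, 0.0067] [-0.0, 0.0, 0.0] rows 1
side 0.06 9 lat 0.004176099951044467 0.01220622812781551 nrm 0.004836976515780544 0.009886026979577212
```

Emit:
jog_arm(
  increments=[
    [0.001,0,0.0005,0,0,0,-1],
    [0.002,0,0.001,0,0,0,-1],
    [0.003,0,0.0013,0,0,0,-1],
    [0.0037,0,0.0016,0,0,0,-1],
    [0.0037,0,0.0016,0,0,0,-1],
  ],
)

```text
clock: 16.58
position: [0.6078, -0.0946, 0.1496]
ee_rot: [0.962, -0.193, -0.189, -0.036]
ft_force: [0.0, -0.9, 5.0]
grip_width: 0.227
grasp_force: 70.1
```

Emit:
jog_arm(
  increments=[
    [0,0,0,0,0,0,0],
    [0,0,0,0,0,0,0],
    [0,0,0,0,0,0,0],
    [0,0,0,0,0,0,0],
    [0,0,0,0,0,0,0],
  ],
)

```text
clock: 17.0
position: [0.6077, -0.0943, 0.1491]
ee_rot: [0.962, -0.193, -0.189, -0.036]
ft_force: [-0.2, 0.3, -0.4]
grip_width: 0.498
grasp_force: 0.0
```

Run:
```python
from h import *
from workcell import get_obs
np.set_printoptions(precision=4,suppress=True)
o=get_obs(); print(o["joint_pos"]); Q=R.from_quat(o["ee_rot"])
print((o["position"]+Q.apply(TIP)-STOP)@np.c_[D,np.cross(u_,r_),N],o["ft_force"])
c=shoot("side","s7")
cv2.imwrite("pics/s7.png",cv2.resize(c["color"][110:270,240:400,::-1],(480,480)))
# grasp along the rod: gp 145 mm from tip
for l,b in (("far",.1),("near",0)):
    p,q=pose(YAW,45,STOP-D*.145,b); print(l,p)
```

```text
[-0.4236  0.8513  0.9552  1.3159 -0.6328  1.6964 -1.4376]
[-0.0004  0.     -0.0004] [-0.1893  0.2704 -0.4092]
far [ 0.5181 -0.058   0.2175]
near [ 0.5834 -0.0852  0.1468]
```

View pics/s7.png

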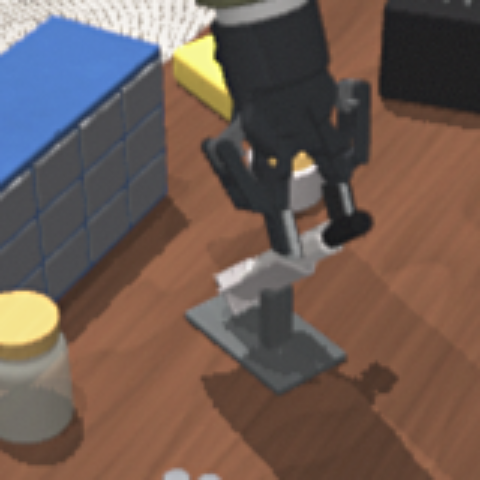

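The crop shows the pump lying in the trough with its nozzle at the stop (235,285), the black cap out at (345,230) and the fingers open and clear of it. I retract along the normal and turn for an end-on grasp.

Run:
```python
from h import *
gp=STOP-D*.141; 
from workcell import get_obs
o=get_obs();p0=o["position"];Q0=R.from_quat(o["ee_rot"])
F=pose(YAW,50,gp+N*.08); a=p0+N*.09
steps([(a,Q0,"ret")]+[(a+(F[0]-a)*f,slerp(Q0,F[1],f),"r%.1f"%f) for f in (.33,.67,1)])
```

```text
t 17.05 at [ 0.6078 -0.0944  0.1492] f [ 0.4  0.2 -0.8] w 0.502
ret [0.035, 0.0, -0.083] [0.0, 0.0, 0.0] rows 3
r0.3 [-0.008, 0.0, 0.007] [0.001, 0.358, 0.0] rows 3
r0.7 [-0.01, 0.001, 0.005] [0.001, 0.369, 0.0] rows 3
r1.0 [-0.01, -0.0, 0.0] [0.001, 0.357, 0.0] rows 3
```

Emit:
jog_arm(
  increments=[
    [0.008,0,-0.018,0,0,0,0],
    [0.02,0,-0.045,0,0,0,0],
    [0.03,0,-0.072,0,0,0,0],
    [0.035,0,-0.083,0,0,0,0],
    [0.035,0,-0.083,0,0,0,0],
  ],
)

```text
clock: 17.47
position: [0.6679, -0.1203, 0.2146]
ee_rot: [0.963, -0.193, -0.187, -0.036]
ft_force: [0.4, -1.1, -0.7]
grip_width: 0.5
grasp_force: 0.0
```

Emit:
jog_arm(
  increments=[
    [-0.002,0,0.002,0,0.09,0,0],
    [-0.004,0,0.003,0,0.18,0,0],
    [-0.006,0,0.005,0,0.27,0,0],
    [-0.008,0,0.007,0.001,0.358,0,0],
    [-0.008,0,0.007,0.001,0.358,0,0],
  ],
)

```text
clock: 17.88
position: [0.6545, -0.1134, 0.208]
ee_rot: [0.98, -0.196, -0.013, -0.002]
ft_force: [-1.7, 1.5, 0.2]
grip_width: 0.504
grasp_force: 0.0
```

Emit:
jog_arm(
  increments=[
    [-0.002,0,0.001,0,0.09,0,0],
    [-0.005,0,0.002,0,0.18,0,0],
    [-0.008,0.001,0.004,0,0.27,0,0],
    [-0.01,0.001,0.005,0.001,0.369,0,0],
    [-0.01,0.001,0.005,0.001,0.369,0,0],
  ],
)

```text
clock: 18.3
position: [0.6444, -0.1092, 0.2012]
ee_rot: [0.967, -0.192, 0.165, 0.033]
ft_force: [-0.8, 0.6, -1.3]
grip_width: 0.501
grasp_force: 0.0
```

```bash
cat > chk2.py <<'E'
from h import *
from workcell import get_obs
import sys
np.set_printoptions(precision=4,suppress=True)
o=get_obs();p0=o["position"];Q0=R.from_quat(o["ee_rot"]);print(o["joint_pos"])
e=float(sys.argv[1]); gp=STOP-D*.141; F=pose(YAW,e,gp+N*.08)
steps([(*F,"F"),(*pose(YAW,e,gp),"G")],dp=4)
c=shoot("wrist"); P=cloud(c); q=P[np.isfinite(P).all(-1)]
A=(q-STOP)@np.c_[-D,np.cross(u_,r_),N]; b=A[(A[:,0]>.01)&(A[:,0]<.22)&(abs(A[:,1])<.013)&(A[:,2]>.003)&(A[:,2]<.02)]
for t in (.06,.08,.12,.135,.16,.18):
    m=b[abs(b[:,0]-t)<.006]
    if len(m)>8: print(t,len(m),"lat",m[:,1].min(),m[:,1].max(),"nrm",m[:,2].max())
print("cap end",np.percentile(b[:,0],99.5))
E
python3 chk2.py 50
```

```text
[-0.9487  0.483   1.2671  1.7994 -0.5175  0.8902 -1.49  ]
t 18.3 at [ 0.6444 -0.1092  0.2012] f [-0.8  0.6 -1.3] w 0.501
F [-0.0055, 0.0013, -0.0016] [-0.0, 0.359, 0.002] rows 3
G [-0.0797, -0.0, 0.007] [-0.0, 0.0, 0.0] rows 2
0.06 506 lat -0.011023690322388037 0.010925205334022208 nrm 0.012648561734870115
0.08 618 lat -0.010981767474945635 0.010944814365807357 nrm 0.012397400743572254
0.12 917 lat -0.011011402451927808 0.010974521916746053 nrm 0.0127167826882633
0.135 998 lat -0.01100998041743511 0.010939768059916349 nrm 0.012859101033759816
cap end 0.14084543971485758
```

Emit:
jog_arm(
  increments=[
    [-0.001,0,0,0,0.09,0,0],
    [-0.002,0,0,0,0.18,0,0],
    [-0.004,0.001,-0.001,0,0.27,0,0],
    [-0.005,0.001,-0.001,0,0.355,0,0],
    [-0.005,0.001,-0.001,0,0.355,0,0],
  ],
)

```text
clock: 18.77
position: [0.643, -0.1125, 0.2052]
ee_rot: [0.921, -0.185, 0.335, 0.069]
ft_force: [0.3, -2.2, -0.1]
grip_width: 0.499
grasp_force: 0.0
```

Emit:
jog_arm(
  increments=[
    [0,0,0,0,0,0,0],
    [0,0,0,0,0,0,0],
    [0,0,0,0,0,0,0],
    [0,0,0,0,0,0,0],
  ],
)

```text
clock: 19.1
position: [0.6434, -0.1121, 0.2051]
ee_rot: [0.922, -0.185, 0.334, 0.068]
ft_force: [0.5, -0.1, -0.4]
grip_width: 0.499
grasp_force: 0.0
```

```bash
python3 chk2.py 50
```

```text
[-1.2481  0.1787  1.3323  2.0837  0.1851  0.3649 -2.0968]
t 19.1 at [ 0.6434 -0.1121  0.2051] f [ 0.5 -0.1 -0.4] w 0.499
F [-0.0072, -0.0018, -0.0005] [0.003, 0.002, -0.001] rows 1
G [-0.0797, 0.0, 0.007] [0.0, 0.0, 0.0] rows 2
0.06 443 lat -0.010967002236728633 0.010945264571505494 nrm 0.01187568177497851
0.08 562 lat -0.010955280160105219 0.010960609210065225 nrm 0.012865119958839346
cap end 0.110936543248213
```

Run:
```python
from h import *
gp=STOP-D*.141; steps([(*pose(YAW,58,gp+N*.045),"half"),(*pose(YAW,58,gp+N*.001),"G")],dp=4)
```

```text
t 19.15 at [ 0.6432 -0.112   0.2049] f [ 0.3  0.3 -0.1] w 0.5
half [-0.041, -0.0018, 0.0026] [0.003, -0.138, -0.001] rows 2
G [-0.0429, 0.0, 0.0099] [0.0, 0.0, 0.0] rows 2
```

Emit:
jog_arm(
  increments=[
    [-0.01,0,0,0.001,-0.035,0,0],
    [-0.02,-0.001,0.001,0.002,-0.07,0,0],
    [-0.031,-0.002,0.002,0.003,-0.1,0,0],
    [-0.041,-0.002,0.0026,0.003,-0.138,0,0],
    [-0.041,-0.002,0.0026,0.003,-0.138,0,0],
  ],
)

```text
clock: 19.57
position: [0.6155, -0.098, 0.1754]
ee_rot: [0.943, -0.188, 0.269, 0.053]
ft_force: [-0.6, -0.9, -0.8]
grip_width: 0.504
grasp_force: 0.0
```

Emit:
jog_arm(
  increments=[
    [0,0,0,0,0,0,0],
    [0,0,0,0,0,0,0],
    [0,0,0,0,0,0,0],
    [0,0,0,0,0,0,0],
  ],
)

```text
clock: 19.9
position: [0.6161, -0.0978, 0.176]
ee_rot: [0.943, -0.188, 0.271, 0.053]
ft_force: [0.5, 0.4, -0.1]
grip_width: 0.502
grasp_force: 0.0
```

```bash
sed -i 's/gp=STOP-D\*.141; F=pose(YAW,e,gp+N\*.08)/gp=STOP-D*.141; F=pose(YAW,e,gp+N*.02)/' chk2.py; python3 chk2.py 58
```

```text
[-1.127   0.1627  1.1962  2.0742  0.0872  0.4825 -2.0069]
t 19.9 at [ 0.6161 -0.0978  0.176 ] f [ 0.5  0.4 -0.1] w 0.502
F [-0.0235, 0.001, 0.0055] [-0.002, -0.0, 0.0] rows 1
G [-0.0194, -0.0001, 0.0045] [0.0, -0.0, 0.0] rows 1
0.06 439 lat -0.010960384204659286 0.011013221229886572 nrm 0.01159689194190877
0.08 560 lat -0.010981499246016952 0.010968342322322107 nrm 0.011877872527446145
0.12 963 lat -0.011025492218116115 0.010951493628781905 nrm 0.012422723288835806
0.135 1205 lat -0.011023422088089471 0.010994287546290372 nrm 0.012265362322258399
cap end 0.15267201309562645
```

Emit:
jog_arm(
  increments=[
    [-0.011,0,0.003,0,0,0,0],
    [-0.022,0.001,0.005,0,0,0,0],
    [-0.033,0.001,0.0075,0,0,0,0],
    [-0.042,0.001,0.0095,0,0,0,0],
    [-0.042,0.001,0.0095,0,0,0,0],
  ],
)

```text
clock: 20.37
position: [0.5858, -0.0863, 0.1441]
ee_rot: [0.943, -0.188, 0.269, 0.053]
ft_force: [0.3, 0.5, -0.7]
grip_width: 0.502
grasp_force: 0.0
```

Emit:
jog_arm(
  increments=[
    [0,0,0,0,0,0,0],
    [0,0,0,0,0,0,0],
    [0,0,0,0,0,0,0],
  ],
)

```text
clock: 20.62
position: [0.588, -0.087, 0.1462]
ee_rot: [0.943, -0.188, 0.271, 0.053]
ft_force: [-0.5, -0.6, 0.0]
grip_width: 0.504
grasp_force: 0.0
```

```bash
python3 chk2.py 58 | head -4
```

```text
[-1.2341  0.1357  1.2661  2.1691  0.1901  0.4174 -2.1235]
t 20.62 at [ 0.588  -0.087   0.1462] f [-0.5 -0.6  0. ] w 0.504
F [0.0179, 0.0001, -0.0038] [-0.002, -0.001, 0.0] rows 1
G [-0.0195, -0.0001, 0.0045] [0.0, 0.0, 0.0] rows 1
```

Emit:
jog_arm(
  increments=[
    [0,0,0,0,0,0,-1],
    [0,0,0,0,0,0,-1],
    [0,0,0,0,0,0,-1],
    [0,0,0,0,0,0,-1],
    [0,0,0,0,0,0,-1],
  ],
  grip_force=70,
)

```text
clock: 21.08
position: [0.5875, -0.0868, 0.1458]
ee_rot: [0.943, -0.188, 0.27, 0.053]
ft_force: [-5.9, 2.3, 7.5]
grip_width: 0.236
grasp_force: 68.0
```

Emit:
jog_arm(
  increments=[
    [0,0,0,0,0,0,-1],
    [0,0,0,0,0,0,-1],
    [0.01,0,-0.002,0,0,0,-1],
    [0.03,0,-0.007,0,0,0,-1],
    [0.055,0,-0.013,0,0,0,-1],
  ],
)

```text
clock: 21.5
position: [0.6231, -0.1015, 0.1847]
ee_rot: [0.943, -0.187, 0.269, 0.053]
ft_force: [-0.2, 0.3, -0.1]
grip_width: 0.239
grasp_force: 68.5
```

Emit:
jog_arm(
  increments=[
    [0.01,0,-0.025,0,-0.05,0,-1],
    [0.025,0,-0.055,0,-0.13,0,-1],
    [0.04,0,-0.085,0,-0.22,0,-1],
    [0.05,0,-0.11,0,-0.3,0,-1],
    [0.05,0,-0.11,0,-0.3,0,-1],
  ],
)

```text
clock: 21.92
position: [0.6115, -0.0965, 0.3115]
ee_rot: [0.973, -0.194, 0.127, 0.023]
ft_force: [1.0, -0.2, -2.4]
grip_width: 0.237
grasp_force: 68.7
```

Run:
```python
from h import *
from workcell import get_obs
np.set_printoptions(precision=4,suppress=True)
o=get_obs();p0=o["position"];Q0=R.from_quat(o["ee_rot"]);print(o["joint_pos"],o["grasp_force"]); 
P1,Q1=pose(50,103,(.5387,.340,.30))
v=P1-p0; wps=[]
for f,g in ((.1,.33),(.4,.55),(.7,.78),(1,1)):
    wps.append((p0+v*f,slerp(Q0,Q1,g),"a%.1f"%f))
steps(wps)
for n in("wrist","side"):
    c=shoot(n); P=cloud(c); L=Q0.inv().apply(P[np.isfinite(P).all(-1)]-p0)
    m=L[(abs(L[:,1])<.013)&(L[:,2]>.03)&(L[:,2]<.17)&(abs(L[:,0])<.08)]
    for a in (.04,.06,.08,.1,.12,.13,.14,.15):
        s=m[abs(m[:,2]-a)<.005]; 
        if len(s)>4: print(n,a,len(s),s.mean(0),s[:,0].max(),s[:,1].min(),s[:,1].max())
    print(n,m[:,2].max())
```

```text
[-0.9528  0.1938  1.1401  1.663  -0.1316  1.1442 -1.7671] 68.74540161341429
t 21.92 at [ 0.6115 -0.0965  0.3115] f [ 1.  -0.2 -2.4] w 0.237
a0.1 [-0.023, -0.038, -0.005] [0.006, -0.139, -0.421] rows 4
a0.4 [-0.018, -0.131, -0.009] [0.004, -0.093, -0.281] rows 4
a0.7 [0.019, -0.132, -0.009] [0.003, -0.097, -0.294] rows 4
a1.0 [0.055, -0.12, -0.012] [0.004, -0.092, -0.28] rows 4
wrist 0.04 592 [0.0148 0.0003 0.0398] 0.01832245866302157 -0.010600541360114013 0.011341074365781696
wrist 0.06 440 [0.0189 0.0004 0.0599] 0.02212969490439471 -0.010649158027294572 0.011307711794183767
wrist 0.08 333 [0.023  0.0003 0.0798] 0.026058405647482408 -0.0107074318018109 0.011158540126410972
wrist 0.1 258 [0.0269 0.0001 0.0999] 0.03018766269879384 -0.0107761374904896 0.011144723783754031
wrist 0.13 24 [0.0296 0.0001 0.1313] 0.03024303138847645 -0.0031660054160650686 0.0033110180336751744
wrist 0.14 34 [0.0297 0.     0.1393] 0.03067027868572616 -0.003965807081000995 0.004044937408561996
wrist 0.14443708260813823
side 0.04 34 [-0.0015 -0.0058  0.0407] 0.014340672485322266 -0.011116617412337354 0.005342629250081891
side 0.06 43 [ 0.0037 -0.006   0.0593] 0.017111899299557115 -0.011291289496224271 0.005227506421384995
side 0.08 41 [ 0.0081 -0.0056  0.0802] 0.02165223423642794 -0.010353138567978438 0.005119942781008227
side 0.1 39 [ 0.012  -0.0058  0.1001] 0.02725507929758958 -0.01165268375462876 0.005249190286273788
side 0.12 23 [ 0.0148 -0.0053  0.1183] 0.028144082573718077 -0.010474309731441294 0.004304087614711592
side 0.13 13 [ 0.0197 -0.0036  0.1303] 0.025372418842863346 -0.005503244406140453 -0.0011784111560039499
side 0.14 12 [ 0.0218 -0.0027  0.1395] 0.02585886059330146 -0.005242679353909735 0.0015875879851552142
side 0.15037365316454607
```

```bash
cat >> h.py <<'E'
TIP2=np.array([.0262,.0002,.1435]); CUP=np.array([.5388,.3405,0]); YC=50; EC=101.4
def cup(h,yaw=None,c=None):
    Q=pose(YC if yaw is None else yaw,EC,(0,0,0))[1]; return (CUP if c is None else c)+h*u_-Q.apply(TIP2),Q
E
python3 - <<'E'
from h import *
from workcell import get_obs
o=get_obs();p0=o["position"];Q0=R.from_quat(o["ee_rot"])
P1,Q1=cup(.18); v=P1-p0
steps([(p0+v*f+(.01*u_ if f<1 else 0),slerp(Q0,Q1,g),"a%.1f"%f) for f,g in ((.15,.25),(.43,.5),(.7,.75),(1,1))])
E
```

```text
t 22.02 at [ 0.61   -0.0972  0.3061] f [-0.1  0.6 -0.4] w 0.237
a0.1 [-0.031, -0.057, -0.021] [0.01, -0.099, -0.319] rows 3
a0.4 [-0.027, -0.12, -0.017] [0.009, -0.099, -0.319] rows 3
a0.7 [0.011, -0.119, -0.014] [0.01, -0.099, -0.319] rows 3
a1.0 [0.051, -0.124, -0.008] [0.009, -0.099, -0.32] rows 4
```

Emit:
jog_arm(
  increments=[
    [-0.006,-0.011,-0.004,0.002,-0.02,-0.064,-1],
    [-0.012,-0.023,-0.008,0.004,-0.04,-0.128,-1],
    [-0.019,-0.034,-0.013,0.006,-0.06,-0.191,-1],
    [-0.025,-0.046,-0.017,0.008,-0.08,-0.255,-1],
    [-0.031,-0.057,-0.021,0.01,-0.099,-0.319,-1],
  ],
)

```text
clock: 22.43
position: [0.5976, -0.0292, 0.3164]
ee_rot: [0.996, -0.036, 0.073, 0.03]
ft_force: [0.0, -0.2, -1.3]
grip_width: 0.238
grasp_force: 68.7
```

Emit:
jog_arm(
  increments=[
    [-0.005,-0.024,-0.003,0.002,-0.02,-0.064,-1],
    [-0.011,-0.048,-0.007,0.004,-0.04,-0.128,-1],
    [-0.016,-0.072,-0.01,0.006,-0.06,-0.191,-1],
    [-0.022,-0.096,-0.014,0.008,-0.08,-0.255,-1],
    [-0.027,-0.12,-0.017,0.009,-0.099,-0.319,-1],
  ],
)

```text
clock: 22.85
position: [0.5778, 0.0934, 0.3228]
ee_rot: [0.992, 0.122, 0.018, 0.035]
ft_force: [0.4, 0.3, -0.8]
grip_width: 0.238
grasp_force: 68.7
```

```bash
cat > go.py <<'E'
from h import *
from workcell import get_obs
import sys
np.set_printoptions(precision=4,suppress=True)
o=get_obs();p0=o["position"];Q0=R.from_quat(o["ee_rot"]);print(o["joint_pos"],"tip",p0+Q0.apply(TIP2))
P1,Q1=cup(.18); v=P1-p0; n=int(sys.argv[1])
steps([(p0+v*f+(.005*u_ if f<1 else 0),slerp(Q0,Q1,f),"a%.1f"%f) for f in np.arange(1,n+1)/n])
E
python3 go.py 2
```

```text
[-1.0474  0.2599  0.9395  1.5338 -0.1402  1.4174 -1.4354] tip [0.6096 0.0902 0.1804]
t 22.85 at [0.5778 0.0934 0.3228] f [ 0.4  0.3 -0.8] w 0.238
a0.5 [0.012, -0.125, -0.015] [0.009, -0.098, -0.317] rows 4
a1.0 [0.05, -0.115, -0.008] [0.008, -0.097, -0.317] rows 4
```

Emit:
jog_arm(
  increments=[
    [0.002,-0.025,-0.003,0.002,-0.02,-0.063,-1],
    [0.005,-0.05,-0.006,0.004,-0.039,-0.127,-1],
    [0.007,-0.075,-0.009,0.005,-0.059,-0.19,-1],
    [0.01,-0.1,-0.012,0.007,-0.078,-0.254,-1],
    [0.012,-0.125,-0.015,0.009,-0.098,-0.317,-1],
  ],
)

```text
clock: 23.27
position: [0.5593, 0.2184, 0.3287]
ee_rot: [0.96, 0.275, -0.037, 0.039]
ft_force: [0.3, -0.0, 0.6]
grip_width: 0.238
grasp_force: 68.7
```

Emit:
jog_arm(
  increments=[
    [0.01,-0.023,-0.002,0.002,-0.02,-0.063,-1],
    [0.02,-0.046,-0.003,0.003,-0.039,-0.127,-1],
    [0.03,-0.069,-0.005,0.005,-0.059,-0.19,-1],
    [0.04,-0.092,-0.006,0.006,-0.078,-0.254,-1],
    [0.05,-0.115,-0.008,0.008,-0.097,-0.317,-1],
  ],
)

```text
clock: 23.68
position: [0.5414, 0.3427, 0.3256]
ee_rot: [0.902, 0.421, -0.09, 0.042]
ft_force: [-0.3, -0.4, -1.2]
grip_width: 0.235
grasp_force: 68.7
```

Emit:
jog_arm(
  increments=[
    [0,0,0,0,0,0,-1],
    [0,0,0,0,0,0,-1],
    [0,0,0,0,0,0,-1],
    [0,0,0,0,0,0,-1],
    [0,0,0,0,0,0,-1],
  ],
)

```text
clock: 24.1
position: [0.5424, 0.3404, 0.3276]
ee_rot: [0.903, 0.418, -0.089, 0.042]
ft_force: [0.3, 0.2, 0.1]
grip_width: 0.239
grasp_force: 68.7
```

```bash
cat > chk3.py <<'E'
from h import *
from workcell import get_obs
np.set_printoptions(precision=4,suppress=True)
for n in("wrist","side","top"):
    o=get_obs(); p0=o["position"]; Q=R.from_quat(o["ee_rot"]); tip=p0+Q.apply(TIP2)
    c=shoot(n); P=cloud(c); q=P[np.isfinite(P).all(-1)]
    if n!="x": 
        k=near(P,CUP[:2],.03,.077,.088); print(n,"tipFK",tip,"rim",len(k),(k.min(0)+k.max(0))/2,np.ptp(k,0))
    b=q[(np.hypot(q[:,0]-tip[0],q[:,1]-tip[1])<.022)]
    for h in (.003,.01,.02,.035,.045,.06,.08):
        s=b[abs(b[:,2]-tip[2]-h)<.003]
        if len(s)>3: print("  h",h,len(s),"x",s[:,0].min(),s[:,0].max(),"y",s[:,1].min(),s[:,1].max(),"mean",s.mean(0)[:2])
E
python3 go.py 1; python3 chk3.py
```

```text
[-1.0771  0.5509  0.701   1.1509 -0.262   1.7312 -1.1445] tip [0.5413 0.3383 0.1817]
t 24.1 at [0.5424 0.3404 0.3276] f [0.3 0.2 0.1] w 0.239
a1.0 [0.001, -0.003, 0.002] [0.001, -0.003, -0.005] rows 1
wrist tipFK [0.5413 0.3383 0.1817] rim 886 [0.5386 0.3427 0.0811] [0.0417 0.0408 0.0079]
  h 0.003 21 x 0.5394757476827645 0.5456032184678985 y 0.3384798147031436 0.3441517374035163 mean [0.5436 0.3423]
  h 0.01 25 x 0.5403405224088162 0.5464210422562604 y 0.33927750492764847 0.3451663088436604 mean [0.5442 0.3429]
  h 0.035 138 x 0.5357935881316577 0.5522352490886389 y 0.33559702979745276 0.35049040517706126 mean [0.5466 0.3461]
  h 0.045 161 x 0.5353980121579857 0.5522462686925409 y 0.3356149324971721 0.35054878025158304 mean [0.5468 0.346 ]
  h 0.06 188 x 0.5356165609486923 0.5522127587594685 y 0.33543003341455535 0.35046661718211325 mean [0.5469 0.3458]
  h 0.08 247 x 0.5350476453121852 0.5523212811565399 y 0.3354119261506948 0.35034544295790376 mean [0.5466 0.3459]
side tipFK [0.5413 0.3386 0.1818] rim 266 [0.5384 0.3427 0.0809] [0.0407 0.0419 0.0077]
  h 0.003 12 x 0.5363851545866
[... 604 characters left out ...]
6445 0.35113557271094875 mean [0.5358 0.346 ]
  h 0.08 52 x 0.5295461753795292 0.550260049461214 y 0.3338062482446489 0.35113341790283464 mean [0.5357 0.3455]
top tipFK [0.5412 0.3388 0.1818] rim 162 [0.5385 0.3393 0.0827] [0.0394 0.0415 0.0093]
  h 0.035 10 x 0.5307365099592107 0.5492900973374814 y 0.32613874786396163 0.33132173180687446 mean [0.5397 0.3279]
  h 0.045 8 x 0.5321542262153084 0.5502018337909983 y 0.3254024628496939 0.3304999931219099 mean [0.5422 0.3274]
  h 0.06 14 x 0.529596892009225 0.5510309961193385 y 0.32461811148505115 0.3355354381844552 mean [0.5386 0.3279]
  h 0.08 10 x 0.5320749740077224 0.5480769872660699 y 0.3250541546184418 0.3301624865660562 mean [0.539  0.3266]
```

```bash
sed -i 's/CUP=np.array(\[.5388,.3405,0\])/CUP=np.array([.5389,.3416,0])/' h.py
python3 - <<'E'
from h import *
from workcell import get_obs
q=R.from_quat(get_obs()["ee_rot"]).as_matrix(); p=cup(0)[0]
from h import cup
Q=R.from_quat(get_obs()["ee_rot"])
o=get_obs(); t=lambda h:(CUP+h*u_-Q.apply(TIP2),Q)
steps([(*t(.095),"a"),(*t(.012),"b")],dp=4)
E
```

```text
t 24.25 at [0.5423 0.3411 0.3277] f [-0.3 -1.3 -0.7] w 0.239
a [0.0174, -0.0035, 0.085] [0.0, 0.0, 0.0] rows 3
b [0.0162, -0.0001, 0.0814] [0.0, 0.0, 0.0] rows 2
```

Emit:
jog_arm(
  increments=[
    [0.004,-0.001,0.02,0,0,0,-1],
    [0.009,-0.002,0.042,0,0,0,-1],
    [0.014,-0.003,0.065,0,0,0,-1],
    [0.017,-0.0035,0.083,0,0,0,-1],
    [0.017,-0.0035,0.083,0,0,0,-1],
  ],
)

```text
clock: 24.67
position: [0.5384, 0.3436, 0.239]
ee_rot: [0.902, 0.419, -0.091, 0.042]
ft_force: [-1.1, -0.1, -1.2]
grip_width: 0.235
grasp_force: 68.7
```

Emit:
jog_arm(
  increments=[
    [0,0,0,0,0,0,-1],
    [0,0,0,0,0,0,-1],
    [0,0,0,0,0,0,-1],
    [0,0,0,0,0,0,-1],
    [0,0,0,0,0,0,-1],
  ],
)

```text
clock: 25.08
position: [0.5402, 0.3442, 0.2436]
ee_rot: [0.903, 0.419, -0.088, 0.042]
ft_force: [-0.3, -0.5, -0.3]
grip_width: 0.235
grasp_force: 68.7
```

```bash
python3 chk3.py
python3 - <<'E'
from h import *
from workcell import get_obs
o=get_obs(); Q=R.from_quat(o["ee_rot"]); t=lambda h:(CUP+h*u_-Q.apply(TIP2),Q)
steps([(*t(.05),"a"),(*t(.012),"b")],dp=4); print(cup(0)[1].inv().__mul__(Q).as_rotvec().round(3))
E
```

```text
wrist tipFK [0.5392 0.3423 0.0978] rim 1069 [0.5389 0.343  0.0809] [0.0411 0.0408 0.0076]
  h 0.003 22 x 0.5375864191335548 0.5432893414758502 y 0.34216718879928465 0.34788332557057683 mean [0.5414 0.3462]
  h 0.01 23 x 0.5380903510415536 0.5447908251460534 y 0.34319784823298205 0.3489430786778359 mean [0.5419 0.3472]
  h 0.035 140 x 0.5334851056944555 0.5500614268500977 y 0.33959539880073797 0.3546046641923391 mean [0.5445 0.3502]
  h 0.045 159 x 0.5330074367288354 0.5502224549929245 y 0.3394524069751929 0.3543573249443858 mean [0.5447 0.3497]
  h 0.06 190 x 0.5335205042354789 0.5501173455392396 y 0.3394213282889313 0.3543678013102388 mean [0.5447 0.3497]
  h 0.08 251 x 0.5330120771932165 0.5500193575789488 y 0.3393026233444246 0.35432172659642935 mean [0.5443 0.35  ]
side tipFK [0.5391 0.3423 0.0976] rim 239 [0.5385 0.343  0.0809] [0.0404 0.0419 0.0078]
  h 0.003 8 x 0.5347470127601355 0.539884593126596 y 0.34241954214647863 0.3486825848821399 mean [0.5365 0.3456]
  h 0.01 14 x 0.5327477347014989 0.5420536387291243 y 0.3434800114470858 0.3490071747911289 mean [0.5361 0.3469]
  h 0.
[... 591 characters left out ...]
0.0973] rim 134 [0.5386 0.337  0.0824] [0.0395 0.0374 0.0108]
  h 0.035 10 x 0.5270731972643709 0.5486889689026818 y 0.32889885824736265 0.3414327426534717 mean [0.5371 0.3329]
  h 0.045 8 x 0.5305306853044499 0.5423143176682282 y 0.3286489754093279 0.3336131986450679 mean [0.5356 0.3304]
  h 0.06 10 x 0.5297863690370292 0.54910685227109 y 0.32848873347857693 0.33542801446795484 mean [0.5374 0.3315]
  h 0.08 9 x 0.5271427490647791 0.5421759683257337 y 0.3287852306052567 0.34177593017316826 mean [0.5341 0.3326]
t 25.23 at [0.54   0.3442 0.243 ] f [ 0.2 -0.7 -0.7] w 0.236
a [0.0088, 0.0004, 0.0463] [0.0, 0.0, 0.0] rows 2
b [0.0074, -0.0001, 0.0373] [0.0, 0.0, 0.0] rows 1
[-0.001  0.003  0.003]
```

The pump hangs vertical and concentric with the cup to within 0.5 mm. I go straight down.

Emit:
jog_arm(
  increments=[
    [0.002,0,0.01,0,0,0,-1],
    [0.004,0,0.02,0,0,0,-1],
    [0.006,0,0.03,0,0,0,-1],
    [0.008,0,0.04,0,0,0,-1],
    [0.01,0,0.05,0,0,0,-1],
  ],
)

```text
clock: 25.65
position: [0.5396, 0.344, 0.19]
ee_rot: [0.902, 0.419, -0.089, 0.042]
ft_force: [0.3, 1.0, -0.9]
grip_width: 0.236
grasp_force: 68.7
```

Emit:
jog_arm(
  increments=[
    [0,0,0,0,0,0,-1],
    [0.002,0,0.01,0,0,0,-1],
    [0.004,0,0.02,0,0,0,-1],
    [0.0055,0,0.027,0,0,0,-1],
    [0.0055,0,0.027,0,0,0,-1],
  ],
)

```text
clock: 26.07
position: [0.5393, 0.344, 0.1621]
ee_rot: [0.902, 0.419, -0.09, 0.042]
ft_force: [0.0, -0.4, -1.3]
grip_width: 0.238
grasp_force: 68.7
```

Emit:
jog_arm(
  increments=[
    [0,0,0,0,0,0,-1],
    [0,0,0,0,0,0,-1],
    [0,0,0,0,0,0,-1],
  ],
)

```text
clock: 26.32
position: [0.5403, 0.3444, 0.1647]
ee_rot: [0.903, 0.419, -0.088, 0.042]
ft_force: [0.6, 0.5, -1.3]
grip_width: 0.234
grasp_force: 68.7
```

```bash
python3 chk3.py | grep -A8 -E "wrist|side"
```

```text
wrist tipFK [0.5392 0.3424 0.0189] rim 2164 [0.539  0.3428 0.0825] [0.0413 0.0413 0.0109]
  h 0.003 150 x 0.5265606124922821 0.5596922179552772 y 0.33208228715367977 0.3632029859480047 mean [0.5498 0.3554]
  h 0.01 163 x 0.5267093301409534 0.559474412618299 y 0.3325079692880329 0.3633388426175521 mean [0.5496 0.3559]
  h 0.02 186 x 0.527016704130217 0.5596662981306026 y 0.3279868192633193 0.36323978194296747 mean [0.5497 0.3554]
  h 0.035 254 x 0.523600235169402 0.5595753623136572 y 0.32788294113288213 0.36328146091087193 mean [0.5483 0.3534]
  h 0.045 298 x 0.5236070687666258 0.5595181752478862 y 0.32787829258555656 0.36348989843172946 mean [0.5474 0.3528]
  h 0.06 714 x 0.5183697697322973 0.5596312124796765 y 0.3221451164683243 0.36344423110270596 mean [0.5458 0.3509]
  h 0.08 251 x 0.5332068405022382 0.5501749596934624 y 0.3394305612175672 0.3543814393147367 mean [0.5447 0.3497]
side tipFK [0.5392 0.3424 0.0189] rim 252 [0.5387 0.343  0.0825] [0.0408 0.0419 0.0109]
  h 0.003 52 x 0.5183157955031682 0.5561729449329099 y 0.32989071329744424 0.3635057292683694 mean [0.5299 0.3557]
  h 0.01 52 x 0.518039538902586 0.5509093056834027 y 0.3350308017655141 0.36387466650586453 mean [0.5285 0.3548]
  h 0.02 49 x 0.5183248813268656 0.5511846658332106 y 0.33284465496734666 0.36368433536166705 mean [0.5281 0.3544]
  h 0.035 51 x 0.5180381185592895 0.554585534162214 y 0.3358820796700915 0.3636502349875659 mean [0.529 0.355]
  h 0.045 59 x 0.5182944632267078 0.5545686459077425 y 0.3280726856156054 0.36399624571208167 mean [0.5308 0.353 ]
  h 0.06 184 x 0.5182990577789665 0.5591216263200071 y 0.3220800004479072 0.3639482023820812 mean [0.5338 0.3487]
  h 0.08 36 x 0.5271042068521264 0.5467518029410924 y 0.33657090065631023 0.35505655695114674 mean [0.5331 0.3485]
top tipFK [0.5392 0.3423 0.0188] rim 117 [0.5383 0.336  0.0822] [0.0391 0.0343 0.0104]
```

Emit:
jog_arm(
  increments=[
    [0.0005,0,0.0025,0,0,0,-1],
    [0.001,0,0.005,0,0,0,-1],
    [0.0015,0,0.0075,0,0,0,-1],
    [0.0018,0,0.009,0,0,0,-1],
    [0.0018,0,0.009,0,0,0,-1],
  ],
)

```text
clock: 26.88
position: [0.5404, 0.3444, 0.1558]
ee_rot: [0.903, 0.419, -0.088, 0.042]
ft_force: [-1.4, -0.1, 7.4]
grip_width: 0.24
grasp_force: 69.6
```

Emit:
jog_arm(
  increments=[
    [0,0,0,0,0,0,-1],
    [0,0,0,0,0,0,-1],
    [0.0002,0,0.001,0,0,0,-1],
    [0.0002,0,0.001,0,0,0,-1],
  ],
)

```text
clock: 27.22
position: [0.5406, 0.3446, 0.1557]
ee_rot: [0.903, 0.419, -0.088, 0.042]
ft_force: [-0.9, 0.0, 12.2]
grip_width: 0.232
grasp_force: 70.4
```

The nozzle touches the cup floor with 12 N. I open, then check before leaving.

Emit:
jog_arm(
  increments=[
    [0,0,0,0,0,0,-0.3],
    [0,0,0,0,0,0,-0.2],
    [0,0,0,0,0,0,0],
    [0,0,0,0,0,0,0],
    [0,0,0,0,0,0,0],
  ],
)

```text
clock: 27.63
position: [0.54, 0.3442, 0.1537]
ee_rot: [0.903, 0.419, -0.089, 0.042]
ft_force: [0.8, -0.4, 0.7]
grip_width: 0.498
grasp_force: 0.0
```

Run:
```python
from h import *
from workcell import get_obs
np.set_printoptions(precision=4,suppress=True)
print(get_obs()["ft_force"],get_obs()["position"])
c=shoot("side"); w=shoot("wrist")
P=cloud(w)
for h in (.1,.115,.13):
    s=near(P,(.539,.343),.02,h-.004,h+.004); 
    if len(s)>4: print(h,s.max(0),s.min(0))
cv2.imwrite("pics/sw8.png",np.hstack([cv2.resize(c["color"][230:430,170:350],(400,444)),cv2.resize(w["color"],(400,444))])[:,:,::-1])
```

```text
[ 0.7543 -0.3699  0.6565] [0.54   0.3442 0.1537]
0.1 [0.5501 0.355  0.104 ] [0.5329 0.3392 0.096 ]
0.115 [0.5499 0.3545 0.119 ] [0.5326 0.3389 0.111 ]
0.13 [0.5496 0.3545 0.134 ] [0.5322 0.3387 0.126 ]
```

View pics/sw8.png

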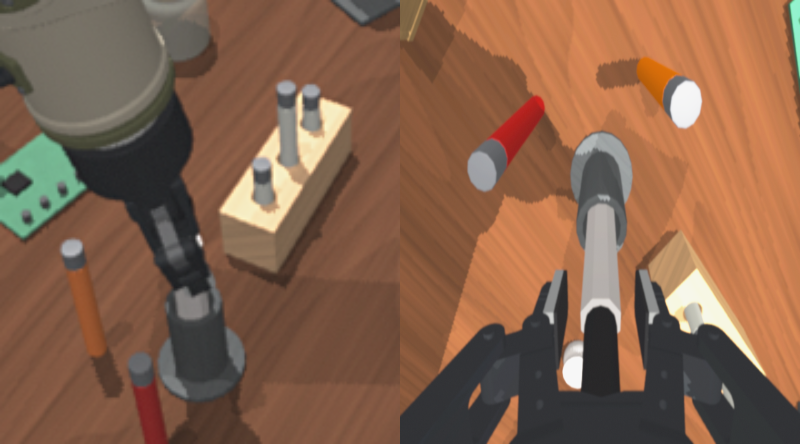

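The pump stands upright in the cup with the fingers open on both sides (at (555,330) and (650,330) in the right half), not touching it. I rise straight up.

Emit:
jog_arm(
  increments=[
    [-0.002,0,-0.01,0,0,0,0],
    [-0.006,0,-0.03,0,0,0,0],
    [-0.012,0,-0.06,0,0,0,0],
    [-0.018,0,-0.09,0,0,0,0],
    [-0.024,0,-0.12,0,0,0,0],
  ],
)

```text
clock: 28.15
position: [0.5397, 0.344, 0.2785]
ee_rot: [0.903, 0.419, -0.089, 0.042]
ft_force: [0.1, 0.8, -0.2]
grip_width: 0.503
grasp_force: 0.0
```

Emit:
jog_arm(
  increments=[
    [-0.005,0,-0.025,0,0,0,0],
    [-0.01,0,-0.05,0,0,0,0],
    [-0.01,0,-0.05,0,0,0,0],
    [-0.01,0,-0.05,0,0,0,0],
    [-0.01,0,-0.05,0,0,0,0],
  ],
)

```text
clock: 28.57
position: [0.5397, 0.3442, 0.3271]
ee_rot: [0.903, 0.419, -0.089, 0.042]
ft_force: [-0.7, -0.6, -1.4]
grip_width: 0.499
grasp_force: 0.0
```

Run:
```python
from h import *
from workcell import get_obs
np.set_printoptions(precision=4,suppress=True)
print(get_obs()["position"],get_obs()["ft_force"])
for n in ("wrist","side"):
    P=cloud(shoot(n))
    for h in (.1,.13,.16,.185,.197):
        s=near(P,(.539,.343),.025,h-.004,h+.004)
        if len(s)>4: print(n,h,len(s),s.min(0),s.max(0))
    s=near(P,(.562,.1695),.015,.1,.2); print(n,"tube top",np.percentile(s[:,2],98) if len(s) else 0)
```

```text
[0.5397 0.3442 0.3271] [-0.6902 -0.5733 -1.3604]
wrist 0.1 67 [0.5333 0.3407 0.0962] [0.5497 0.355  0.1037]
wrist 0.13 79 [0.5329 0.3402 0.126 ] [0.5493 0.3548 0.1339]
wrist 0.16 86 [0.5314 0.3383 0.1561] [0.5463 0.3521 0.164 ]
wrist 0.185 110 [0.5318 0.3373 0.1812] [0.546  0.3523 0.189 ]
wrist 0.197 590 [0.5286 0.335  0.1932] [0.5457 0.3522 0.1996]
wrist tube top 0.14081253093566445
side 0.1 42 [0.5275 0.3385 0.096 ] [0.5495 0.3564 0.1038]
side 0.13 52 [0.5267 0.339  0.126 ] [0.5464 0.3556 0.1338]
side 0.16 40 [0.5296 0.3378 0.1562] [0.5435 0.3533 0.1637]
side 0.185 44 [0.5288 0.3378 0.1811] [0.5438 0.3537 0.1888]
side 0.197 104 [0.5288 0.3353 0.1932] [0.5461 0.353  0.1985]
side tube top 0.1400586484394138
```

The pump stands vertical with its top at 0.198, so the nozzle is on the cup floor. The tube is in the rack with its top at 0.140. The arm is clear, so I hand in.

```bash
python3 -c "
from workcell import workorder; print(workorder.hand_in())"
```

```text
the job is handed in; nothing more can be done
None
```

The job is done and handed in at about 29 s: the tube stands cap up in the middle rack hole, and the pump was laid in the rest, let go, taken again and stood upright in the cup with its nozzle on the bottom; no verdict came back.

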